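Clear the sole-press bench: hang up the cutting dies, stand up the tins

TASK

Clear up the sole-press bench after the shift: hang every cutting die by its handle on the rack, each on a twin-prong hook of its own with the bar lying across both prongs, and stand every knocked-over solvent tin upright, cap up, wholly on the rubber mat. Let no die or tin fall to the floor, and leave the pile of soles, the hammer and the heel block where they are.

Things in the scene. Friction and masses are not known exactly. Their poses are not given: they have to be found in the camera images.
- rack: fixed grey rack: rail along own y, 466 long, top 211 above the bench, 55 behind the origin (own +x), on posts at own y = +-225. Three twin hooks at own y = -150, 0, 150 point to own -x: two level prongs 8 thick, 56 apart (centres), tops 204 above the bench, ends at own x = -43 turned up to 226. Bars lie across both prongs. Origin: on the bench below the middle hook's resting point, z up
- hook1 (a point): resting point of the twin hook at the rack's own y = -150 (right end as the robot sees it): midway between its two prongs, level with their tops, 204 above the bench; axes as the rack. A hung bar's axis is 5 above it
- hook2 (a point): resting point of the twin hook at the rack's own y = 0 (middle): midway between its two prongs, level with their tops, 204 above the bench; axes as the rack. A hung bar's axis is 5 above it
- hook3 (a point): resting point of the twin hook at the rack's own y = +150 (left end): midway between its two prongs, level with their tops, 204 above the bench; axes as the rack. A hung bar's axis is 5 above it
- die1: cutting die, oblong: bright strip-steel outline, hollow, 40 high, 105 (own y) x 70 (own x), lying on the bench. Dark steel arched handle: legs at own y = -50 and +50 up to a straight round bar 10 thick along own y, axis 105 above the underside; opening under the bar 90 wide, 60 high. 0.35 kg. Origin: centre of underside, z up
- die1_bar (a point): middle of the handle bar of die1, on the bar's axis, 105 above the die's underside; bar along own y
- die2: cutting die, oval: bright strip-steel outline, hollow, 40 high, 105 (own y) x 70 (own x), lying on the bench. Dark steel arched handle: legs at own y = -50 and +50 up to a straight round bar 10 thick along own y, axis 105 above the underside; opening under the bar 90 wide, 60 high. 0.35 kg. Origin: centre of underside, z up
- die2_bar (a point): middle of the handle bar of die2, on the bar's axis, 105 above the die's underside; bar along own y
- die3: cutting die, tapered: bright strip-steel outline, hollow, 40 high, 105 (own y) x 70 (own x), lying on the bench. Dark steel arched handle: legs at own y = -50 and +50 up to a straight round bar 10 thick along own y, axis 105 above the underside; opening under the bar 90 wide, 60 high. 0.35 kg. Origin: centre of underside, z up
- die3_bar (a point): middle of the handle bar of die3, on the bar's axis, 105 above the die's underside; bar along own y
- mat: fixed black rubber mat on the bench, 220 (own x) x 380 (own y) x 4 thick. Origin: centre of its underside, on the bench; top 4 above
- tin1: square solvent tin 52 x 52 x 120 with a steel screw cap (26 dia, 18 high) on one end, knocked over on the mat. 0.3 kg. Origin: centre of the 52 x 52 x 120 body; own x runs from foot (x = -60) to cap (+60 to +78): it points up, with the origin 60 above the mat's top, when the tin stands. Absent in some starts
- tin2: square solvent tin 52 x 52 x 120 with a steel screw cap (26 dia, 18 high) on one end, knocked over on the mat. 0.3 kg. Origin: centre of the 52 x 52 x 120 body; own x runs from foot (x = -60) to cap (+60 to +78): it points up, with the origin 60 above the mat's top, when the tin stands. Absent in some starts
- tin3: square solvent tin 52 x 52 x 120 with a steel screw cap (26 dia, 18 high) on one end, knocked over on the mat. 0.3 kg. Origin: centre of the 52 x 52 x 120 body; own x runs from foot (x = -60) to cap (+60 to +78): it points up, with the origin 60 above the mat's top, when the tin stands. Absent in some starts
- soles: bystander: loose pile of black soles, 190 x 70 x 44; leave alone
- mallet: bystander: hammer lying on the bench, 260 long; leave alone
- heel: bystander: black heel block, 60 x 65 x 30; leave alone
Not all that is in view belongs to the job. What is shaped like the tin1 but blue is not meant. Leave any orange look-alike of the die3 alone.

How it is judged:
At the end, for the whole second after the job is handed in: Every die hangs at rest, level within 0.25 rad, its bar across both prongs of one hook, bar middle within 30 mm of the hook's; every tin present stands at rest on the mat, cap up, within 0.12 rad of upright, its centre at least 20 mm inside the mat's edges (((x of die1_bar in the frame of hook1 between -0.04 and 0.05 m and y of die1_bar in the frame of hook1 between -0.03 and 0.03 m) or (x of die1_bar in the frame of hook2 between -0.04 and 0.05 m and y of die1_bar in the frame of hook2 between -0.03 and 0.03 m) or (x of die1_bar in the frame of hook3 between -0.04 and 0.05 m and y of die1_bar in the frame of hook3 between -0.03 and 0.03 m)) and z of die1_bar in the frame of rack between 0.2 and 0.225 m and angle between each of die1, die2, die3's own z axis and vertical below 0.25 rad and contact force between each of die1, die2, die3 and rack above 1 N and linear speed of each of die1, die2, die3 below 0.05 m/s and ((x of die2_bar in the frame of hook1 between -0.04 and 0.05 m and y of die2_bar in the frame of hook1 between -0.03 and 0.03 m) or (x of die2_bar in the frame of hook2 between -0.04 and 0.05 m and y of die2_bar in the frame of hook2 between -0.03 and 0.03 m) or (x of die2_bar in the frame of hook3 between -0.04 and 0.05 m and y of die2_bar in the frame of hook3 between -0.03 and 0.03 m)) and z of die2_bar in the frame of rack between 0.2 and 0.225 m and ((x of die3_bar in the frame of hook1 between -0.04 and 0.05 m and y of die3_bar in the frame of hook1 between -0.03 and 0.03 m) or (x of die3_bar in the frame of hook2 between -0.04 and 0.05 m and y of die3_bar in the frame of hook2 between -0.03 and 0.03 m) or (x of die3_bar in the frame of hook3 between -0.04 and 0.05 m and y of die3_bar in the frame of hook3 between -0.03 and 0.03 m)) and z of die3_bar in the frame of rack between 0.2 and 0.225 m and angle between each of tin1, tin2, tin3's own x axis and vertical below 0.12 rad and height (world z) of tin1 between 0.054 and 0.074 m and x of tin1 in the frame of mat between -0.09 and 0.09 m and y of tin1 in the frame of mat between -0.17 and 0.17 m and linear speed of each of tin1, tin2, tin3 below 0.03 m/s and height (world z) of tin2 between 0.054 and 0.074 m and x of tin2 in the frame of mat between -0.09 and 0.09 m and y of tin2 in the frame of mat between -0.17 and 0.17 m and height (world z) of tin3 between 0.054 and 0.074 m and x of tin3 in the frame of mat between -0.09 and 0.09 m and y of tin3 in the frame of mat between -0.17 and 0.17 m); the robot touches nothing.
It fails at once if a die or a tin falls to the floor (height (world z) of any of die1, die2, die3, tin1, tin2, tin3 below -0.1 m).
It fails at once if the soles, the hammer or the heel block are moved more than 40 mm (distance of any of soles, mallet, heel from where it was at the start of the episode above 0.04 m).
Of tin1, tin2, tin3 only 2 to 3 are there at a start; the rules pass over those that are not, and their reading is None.
At some moment in a run one of tin1, tin2, tin3 may be knocked a few centimetres aside while the robot is not near it.
It also fails if it takes over 210 s, if anything falls off the work surface, if the arm or the gripper's body presses on something with over 40 N, if the wrist force passes 120 N, or if a joint passes its speed limit or range.

ROBOT

A 6-joint arm with a two-finger parallel gripper is mounted at the origin on the work surface. World frame = base frame: x ahead of the robot, y to its left, z up, the work surface at z = 0. Lengths are in m, angles in rad, forces in N, time in s.
With the tool pointing down it reaches from about 0.35 to 0.775 m from the base axis. Payload 5.5 kg.
Tool frame: the origin (TCP) lies at the very end of the fingers, on their centre line; the grasp point (between the pads) lies 19 mm behind it; x points along the fingers, y is the direction in which the jaws open and shut, and the axes are right-handed (so a half turn about x gives the same grasp; the last joint's range is limited). The gripper opens to 85 mm and grips with 20 to 120 N. Pads are 22 mm wide; open, the fingers measure 114 mm over their backs; the gripper's body (76 mm by 85 mm) begins 54 mm behind the grasp point. The pads swing forward as they close: fully open they stand 13 mm farther back than shut.
Start: joints at [-1.308, 0.313, 0.046, 1.304, 0, 1.431], TCP at [0.225, -0.529, 0.231] pointing down, gripper open.
Joint ranges: [-2.76, 2.76], [-0.86, 1.69], [-1.03, 1.26], [-2.2, 2.34], [-1.47, 1.5], [-3.14, 3.14]. Speed limits (rad/s): [2.57, 2.57, 3.14, 3.14, 3.14, 3.14].

INTERFACE

Orientations are given as a unit quaternion [w, x, y, z].
In Python, from workcell import readout, cams, env, finder gives the robot as it stands.
- The arm moves only by the tool drive_tool, never from a script. Its argument "moves" is a list that holds one entry, the list of rows, each a list of 7 numbers: the shift along the tool's x, y, z in m, then the turn, a rotation vector about the tool's x, y, z in rad, then the closure in counts, from 0 (fully open) to 255 (shut). A call has exactly 5 rows; each row is the pose to reach, as a shift and turn from the pose measured when the call began, along the tool's axes at that moment; what a row does not reach only later rows make up. A row lasts 1/8 s, in which the tool goes at most 62.5 mm and 10.7 degrees, less where a joint would pass 70% of its speed; a pose out of reach is approached as far as the arm can. A call with a gripper value outside its range is refused whole. The fingers move at their own pace and stop on an object; "squeeze" is the grip in N (left out, the last holds). Time passes only in rows, so rows that repeat a pose let the fingers close, or fill a call up. It gives the time, the measured TCP pose, the force and the opening at its end, in the units of the state.
- readout.get_state(): the state, without advancing time (a new reading comes with each control period).
- cams.read_camera(name): name is "scene" or "top"; returns the picture (420x560x3 uint8, blue, green, red); there is no depth.
- cams.camera_params(name): a dict with "mtx" (3x3 intrinsics, pixels), "R" (3x3) and "t" (3): a world point X has camera coordinates R X + t. Camera axes: x right, y down, z forward; pixel columns grow to the right and rows downward; lengths in m; the calibration is good to about 2 mm. A picture is of the moment at which its call begins. camera_params takes no time and is no camera call.
- env.hand_in(): hands the job in, once; it reports no verdict.
Trained networks look in the newest picture that a camera, given by its name, has taken for a name from the list of things; names that differ only in an ending like _2 or _b are one class to them, and where a whole thing is asked for, a point or a joint stands for the part that bears it (a point fixed in the world has none). Each returns a list of dicts, best first, with "conf" (0 to 1); they miss things now and then, are a little off and sometimes report something else, mostly with a low value. They report only what shows in the picture. A call takes as long as a camera call. They do not tell look-alikes from the thing itself.
- finder.regions_of(camera, name): "pixels" (420x560 bool, what is visible of it) and "point" ([column, row] in pixels, amid what is visible of it).
The state is a dict: "clock": time; "joint_pos": joint angles; "qvel": joint speeds; "tau": joint torques, N m; "tcp_pos": TCP position; "orientation": TCP orientation; "wrist_force": force on the tool from outside, world axes, zero at the start; "ft_torque": the same for the moment, N m; "finger_gap": finger opening in m.
Only numpy, scipy, OpenCV 4.12 (cv2) and the standard library are available. Lean on these libraries where they do the work, as an engineer would, in place of code of your own. Each camera call takes 0.05 s, during which the arm holds its last target.

## Working session

There is one attempt and no reset: what is moved stays moved. The work goes in short steps, Python scripts to look and compute and a tool call to move; the robot and the scene stay as the last step left them, time stands still between calls to the robot, and variables do not carry over. Pictures are saved under pics/ and viewed, and the job is handed in when it is done.

Besides the shell and the picture viewer there is one more tool, called in YAML: its name, and indented under it one key for each argument. drive_tool: Moves the arm, as the interface text tells. Its arguments: {"type":"object","properties":{"moves":{"type":"array"},"squeeze":{"type":"number"}},"required":["moves"]}

```bash
ls -la; mkdir -p pics; python3 - <<'E'
from workcell import readout, cams
import cv2,numpy as np
s=readout.get_state()
for k,v in s.items(): print(k,np.round(v,4))
for n in("scene","top"):
    im=cams.read_camera(n); cv2.imwrite(f"pics/{n}0.png",im)
    p=cams.camera_params(n); print(n,p)
E
```

```text
total 12
drwxr-xr-x  3 agent agent 4096 Dec  7 00:55 .
drwxr-xr-x 23 root  root  4096 Dec  7 00:55 ..
drwxr-xr-x  2 agent agent 4096 Dec  7 00:55 pics
clock 0.0
joint_pos [-1.3076  0.314   0.045   1.3036 -0.      1.4312]
qvel [ 0.0026 -0.0003 -0.0012 -0.0001  0.0012 -0.0004]
tau [ 1.90000e-03 -4.80620e+01  2.98537e+01  1.93000e-02 -0.00000e+00
  0.00000e+00]
tcp_pos [ 0.2252 -0.5285  0.2304]
orientation [-0.1408 -0.6928 -0.1421  0.6929]
wrist_force [0.2726 0.0636 0.654 ]
ft_torque [0.0467 0.0154 0.0042]
finger_gap 0.0856
scene {'mtx': array([[492.2196897 ,   0.        , 282.9051199 ],
       [  0.        , 492.2196897 , 200.73052169],
       [  0.        ,   0.        ,   1.        ]]), 'R': array([[ 0.74202371,  0.67026115,  0.0122798 ],
       [ 0.38389642, -0.40983945, -0.82743892],
       [-0.54956742,  0.61869347, -0.56142144]]), 't': array([-0.38380799, -0.06723544,  1.5382141 ])}
top {'mtx': array([[522.19211123,   0.        , 277.86475675],
       [  0.        , 522.19211123, 219.20718642],
       [  0.        ,   0.        ,   1.        ]]), 'R': array([[-0.00469285, -0.99989069,  0.01402094],
       [-0.98510847,  0.00221273, -0.17191978],
       [ 0.17186997, -0.01461894, -0.98501117]]), 't': array([-0.02815176,  0.52233089,  1.66366208])}
```

View pics/scene0.png

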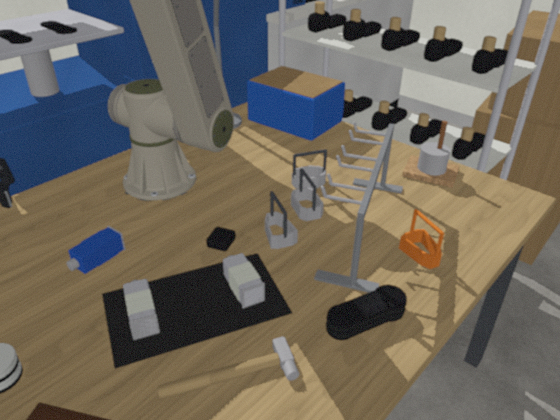

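View pics/top0.png

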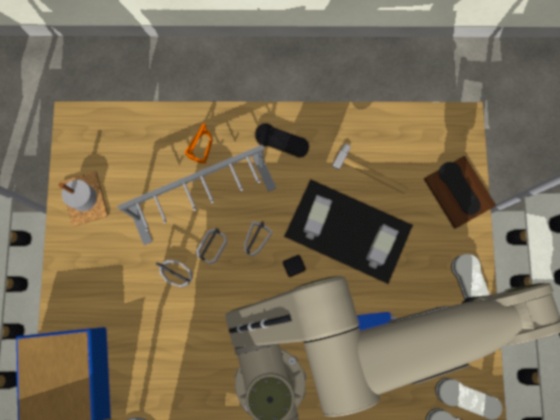

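```bash
python3 - <<'E'
import cv2,numpy as np
t=cv2.imread("pics/top0.png"); s=cv2.imread("pics/scene0.png")
cv2.imwrite("pics/c1.png",cv2.resize(t[110:290,110:290],None,fx=3.3,fy=3.3,interpolation=cv2.INTER_CUBIC))
cv2.imwrite("pics/c2.png",cv2.resize(t[170:300,270:420],None,fx=4,fy=4,interpolation=cv2.INTER_CUBIC))
cv2.imwrite("pics/c3.png",cv2.resize(s[120:310,240:460],None,fx=3,fy=3,interpolation=cv2.INTER_CUBIC))
cv2.imwrite("pics/c4.png",cv2.resize(s[220:370,90:300],None,fx=3.5,fy=3.5,interpolation=cv2.INTER_CUBIC))
E
```

```text
(no output)
```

View pics/c1.png

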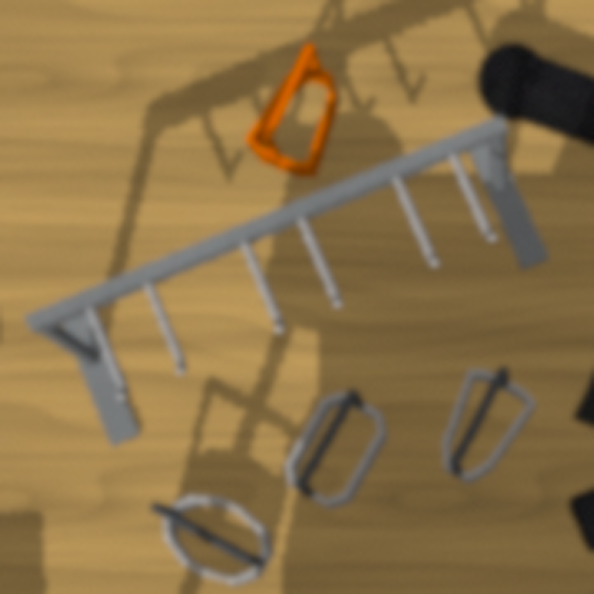

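View pics/c2.png

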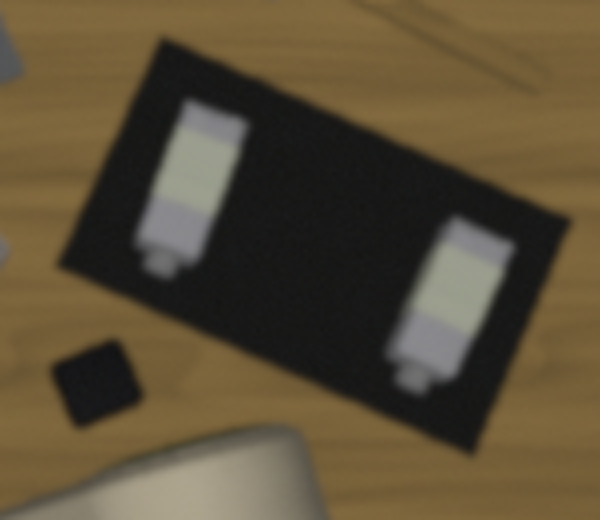

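View pics/c3.png

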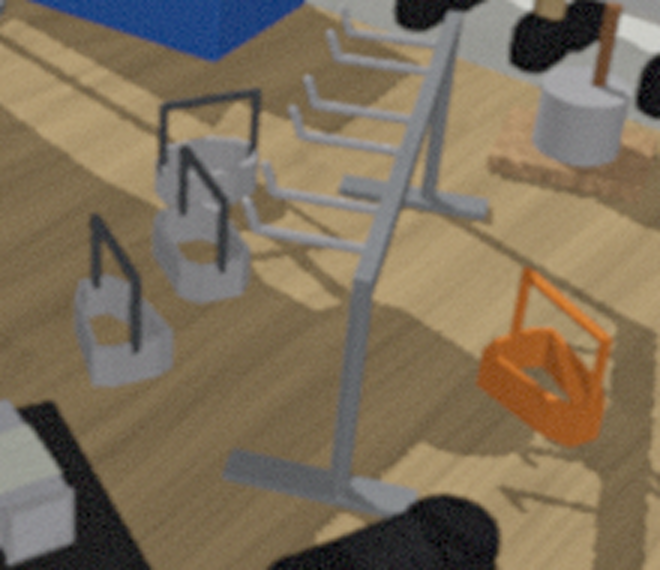

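View pics/c4.png

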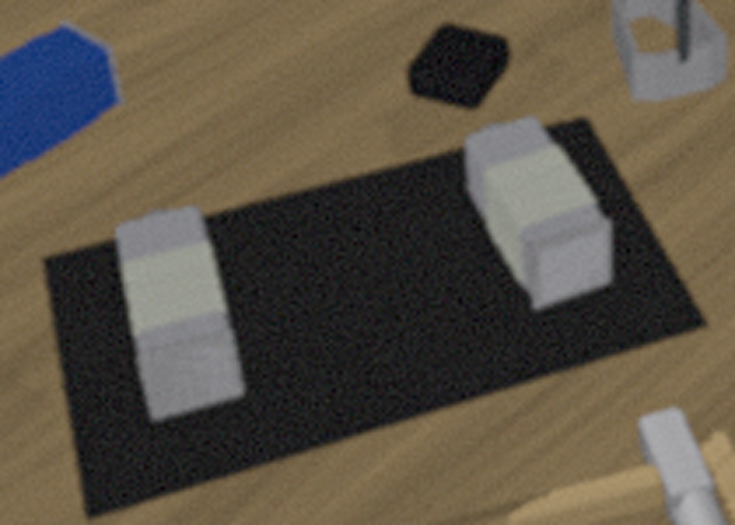

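```bash
cat > h.py <<'E'
import numpy as np,cv2
from scipy.optimize import least_squares
from scipy.spatial.transform import Rotation as Ro
from workcell import cams,readout,finder,env
P={n:cams.camera_params(n) for n in("scene","top")}
def proj(n,X):
    p=P[n]; c=np.atleast_2d(X)@p["R"].T+p["t"]; q=c@p["mtx"].T; return q[:,:2]/q[:,2:]
def back(n,uv,z):
    p=P[n]; o=-p["R"].T@p["t"]; d=np.linalg.solve(p["mtx"],np.c_[np.atleast_2d(uv),np.ones(len(np.atleast_2d(uv)))].T).T@p["R"]
    return o+d*((z-o[2])/d[:,2:])
def place(v,L):
    c,s=np.cos(v[2]),np.sin(v[2]); L=np.atleast_2d(L)
    return np.c_[v[0]+c*L[:,0]-s*L[:,1],v[1]+s*L[:,0]+c*L[:,1],L[:,2]]
def fit(obs,v0):
    """obs: list of (cam,local pts,px)"""
    f=lambda v:np.concatenate([(proj(n,place(v,L))-np.array(px)).ravel() for n,L,px in obs])
    r=least_squares(f,v0,loss='soft_l1'); return r.x,np.round(f(r.x).reshape(-1,2),1)
def uc(px,off,f): return (np.array(px,float)+.5)/f-.5+np.array(off)
def state():
    s=readout.get_state(); R=Ro.from_quat(np.roll(s["orientation"],-1)).as_matrix(); return s,np.array(s["tcp_pos"]),R
def rel(Xt,Rt):
    """shift (tool axes) and rotvec to target tcp pose"""
    s,p,R=state(); return np.round(R.T@(np.array(Xt)-p),4),np.round(Ro.from_matrix(R.T@Rt).as_rotvec(),4)
def pic(n,f,box=None,k=1):
    im=cams.read_camera(n)
    if box: im=im[box[1]:box[3],box[0]:box[2]]
    if k!=1: im=cv2.resize(im,None,fx=k,fy=k,interpolation=cv2.INTER_CUBIC)
    cv2.imwrite("pics/"+f,im)
E
cat > m1.py <<'E'
from h import *
for n in P: print(n,-P[n]["R"].T@P[n]["t"])
c1=lambda p:uc(p,(110,110),3.3); c2=lambda p:uc(p,(270,170),4); c3=lambda p:uc(p,(240,120),3); c4=lambda p:uc(p,(90,220),3.5)
L=np.array([[-.041,y+d,.226] for y in(.15,0,-.15) for d in(.028,-.028)])
rail=np.array([[.055,.233,.211],[.055,-.233,.211]])
v,r=fit([("top",L,c1([(123,397),(180,369),(278,329),(337,303),(433,263),(490,238)])),("scene",L,c3([(347,12),(333,35),(310,80),(295,110),(266,168),(249,203)])),
 ("top",rail,c1([(36,318),(506,130)]))],[.7,.2,.3])
print("rack",v,r.tolist())
for y in(-.15,0,.15): print("hook",place(v,[0,y,.204]))
B=np.array([[0,.053,.108],[0,-.053,.108]])
D=dict(oval=([(157,508),(265,563)],[(163,104),(260,92)]),oblong=([(354,397),(304,492)],[(222,225),(185,152)]),tap=([(502,375),(455,470)],[(136,287),(96,220)]))
for k,(a,b) in D.items():
    x0=back("top",c1(a),.108); yaw=np.arctan2(*( (x0[0]-x0[1])[[1,0]]))-np.pi/2
    print(k,np.linalg.norm(x0[0]-x0[1]),end=' ')
    print(fit([("top",B,c1(a)),("scene",B,c3(b))],[*x0.mean(0)[:2],yaw]))
F=np.array([[-.06,.026,.056],[-.06,-.026,.056]]);C=F+[.12,0,0]
for k,a,b,c in(("A",[(247,122),(187,100)],[(605,210),(525,228)],[(537,118),(467,138)]),("B",[(514,240),(453,216)],[(230,315),(133,338)],[(200,207),(117,228)])):
    for sw in(1,-1):
        print(k,fit([("top",F[::sw],c2(a)),("scene",F[::sw],c4(b)),("scene",C[::sw],c4(c))],[.5,-.2,np.pi-.3]))
m=np.array([[.11,.19,.004],[.11,-.19,.004],[-.11,-.19,.004],[-.11,.19,.004]])
print("mat",fit([("top",m,c2([(163,38),(570,220),(472,455),(57,266)]))],[.5,-.2,-.4]))
E
python3 m1.py
```

```text
scene [ 1.15595843 -0.72198717  0.81266624]
top [ 0.22848692 -0.00498348  1.72891945]
rack [0.57232877 0.20761865 0.4066885 ] [[-0.7, -1.5], [0.1, -0.6], [0.4, -1.0], [0.3, -0.6], [0.7, -0.9], [0.9, -0.6], [-0.4, -2.2], [-0.0, -1.5], [-0.2, -1.3], [-0.4, -1.3], [-0.2, -2.1], [-0.8, -1.6], [-2.4, 1.1], [0.3, -2.0]]
hook [[0.63166429 0.06985329 0.204     ]]
hook [[0.57232877 0.20761865 0.204     ]]
hook [[0.51299326 0.34538402 0.204     ]]
oval 0.1146401003592168 (array([ 0.34675221,  0.29438152, -0.48289581]), array([[  1.2,   0.4],
       [ -1.5,  -0.4],
       [ 29.3,  -4.6],
       [-35.8,   4.9]]))
oblong 0.1011137426016044 (array([ 0.4362273 ,  0.18412657, -2.07204148]), array([[ 1.1, -1.6],
       [-0.6, -0.8],
       [ 0.1, -7.6],
       [-1.7, -2.4]]))
tap 0.10101362736540802 (array([ 0.45792811,  0.04308735, -2.04349902]), array([[ 0.9, -2.1],
       [-0.4, -1. ],
       [-0.1, -2.6],
       [-1.2, -2.3]]))
A (array([ 0.53885604, -0.15056303,  2.62779483]), array([[ -0.8,   1.5],
       [  0.2,  -0.6],
       [-21.2,   9.7],
       [ 24.7,  -0.6],
       [-14.5,   1.5],
       [ 26.8,  -8.6]]))
A (array([ 0.52783943, -0.15264509,  2.73829564]), array([[-16.3,  -2.9],
       [ 13.4,   8.7],
       [  0. ,   1.1],
       [  0.8,   2.7],
       [ -0.1,  -4.5],
       [ -0.8,  -4.5]]))
B (array([ 0.44361796, -0.35768805,  2.49102668]), array([[ -1.7,   2.9],
       [  0.4,  -0.6],
       [-25.9,  10.1],
       [ 28.4,   0.1],
       [-13.6,   0.1],
       [ 34.3,  -8.7]]))
B (array([ 0.42909688, -0.36237198,  2.6709005 ]), array([[-16.8,  -2.8],
       [ 13. ,  10.4],
       [ -0.3,   1.6],
       [  1.3,   1.7],
       [ -0.2,  -5.2],
       [ -0.4,  -5.6]]))
mat (array([ 0.49115373, -0.26625738, -0.43574945]), array([[-0.4, -1. ],
       [ 1. , -0.2],
       [ 0.4,  0.9],
       [-0.8,  0.2]]))
```

```bash
sed -i 's/\[(163,104),(260,92)\]/[(260,92),(163,104)]/; s/("scene",F\[::sw\],c4(b)),("scene",C\[::sw\],c4(c))/("scene",F[::sw],c4(b[::-1])),("scene",C[::sw],c4(c[::-1]))/; s/for sw in(1,-1)/for sw in(1,)/' m1.py; python3 m1.py | tail -32
python3 - <<'E'
from h import *
for c in("top","scene"):
    for n in("die1_bar","die2_bar","die3_bar","tin1"):
        for d in finder.regions_of(c,n)[:5]: print(c,n,round(d["conf"],2),np.round(d["point"]),d["pixels"].sum())
E
```

```text
rack [0.57232877 0.20761865 0.4066885 ] [[-0.7, -1.5], [0.1, -0.6], [0.4, -1.0], [0.3, -0.6], [0.7, -0.9], [0.9, -0.6], [-0.4, -2.2], [-0.0, -1.5], [-0.2, -1.3], [-0.4, -1.3], [-0.2, -2.1], [-0.8, -1.6], [-2.4, 1.1], [0.3, -2.0]]
hook [[0.63166429 0.06985329 0.204     ]]
hook [[0.57232877 0.20761865 0.204     ]]
hook [[0.51299326 0.34538402 0.204     ]]
oval 0.1146401003592168 (array([ 0.34969425,  0.29911857, -0.50925937]), array([[-0.1, -0.9],
       [-3.3, -0.9],
       [-1.1, -0.6],
       [-1.9,  0.5]]))
oblong 0.1011137426016044 (array([ 0.4362273 ,  0.18412657, -2.07204148]), array([[ 1.1, -1.6],
       [-0.6, -0.8],
       [ 0.1, -7.6],
       [-1.7, -2.4]]))
tap 0.10101362736540802 (array([ 0.45792811,  0.04308735, -2.04349902]), array([[ 0.9, -2.1],
       [-0.4, -1. ],
       [-0.1, -2.6],
       [-1.2, -2.3]]))
A (array([ 0.53489874, -0.15860273,  2.74478515]), array([[ 0.1,  1. ],
       [ 0.4,  0.5],
       [ 1.2,  5.7],
       [ 0.6,  3.9],
       [-0.8, -1.8],
       [ 0. , -2.1]]))
B (array([ 0.43945279, -0.36917258,  2.6729949 ]), array([[-0.3,  1.2],
       [ 0.4,  0.1],
       [ 1.4,  6.3],
       [ 0.1,  6. ],
       [-0.5, -1.8],
       [-0. , -1.5]]))
mat (array([ 0.49115373, -0.26625738, -0.43574945]), array([[-0.4, -1. ],
       [ 1. , -0.2],
       [ 0.4,  0.9],
       [-0.8,  0.2]]))
top die1_bar 0.56 [210. 244.] 340
top die2_bar 0.7 [171. 275.] 331
top die2_bar 0.47 [253. 239.] 304
top die3_bar 0.67 [195. 142.] 445
top die3_bar 0.52 [252. 237.] 288
top tin1 0.94 [319. 216.] 642
top tin1 0.78 [380. 244.] 774
top tin1 0.76 [374. 318.] 455
top tin1 0.47 [186. 186.] 2164
scene die1_bar 0.66 [307. 202.] 847
scene die2_bar 0.98 [314. 171.] 682
scene die3_bar 0.98 [425. 242.] 1547
scene die3_bar 0.68 [278. 225.] 953
scene die3_bar 0.54 [306. 201.] 819
scene tin1 0.93 [242. 281.] 1477
scene tin1 0.73 [138. 308.] 1495
scene tin1 0.67 [ 94. 250.] 1628
scene tin1 0.29 [309. 172.] 842
```

```bash
python3 - <<'E'
import cv2,numpy as np
t=cv2.imread("pics/top0.png"); s=cv2.imread("pics/scene0.png")
def g(im,x,y,w,h,k,f):
    c=cv2.resize(im[y:y+h,x:x+w],None,fx=k,fy=k,interpolation=cv2.INTER_CUBIC)
    for i in range(0,w,10): cv2.putText(c,str(x+i),(i*k,8),0,.3,(0,255,255)); c[::4,i*k]=(0,255,255)
    for i in range(0,h,10): cv2.putText(c,str(y+i),(0,i*k+8),0,.3,(0,255,255)); c[i*k,::4]=(0,255,255)
    cv2.imwrite("pics/"+f,c)
g(s,260,140,75,110,5,"d1.png"); g(t,150,215,125,75,6,"d2.png"); g(s,115,245,155,95,5,"d3.png")
E
```

```text
(no output)
```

View pics/d1.png

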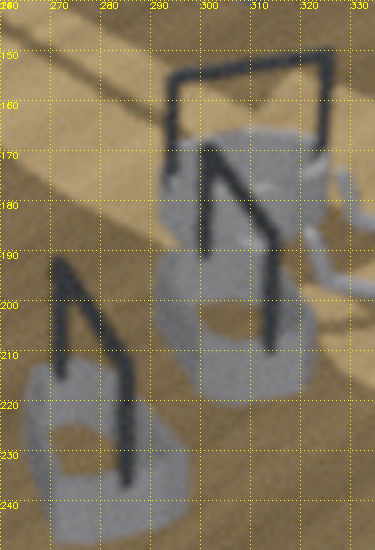

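View pics/d2.png

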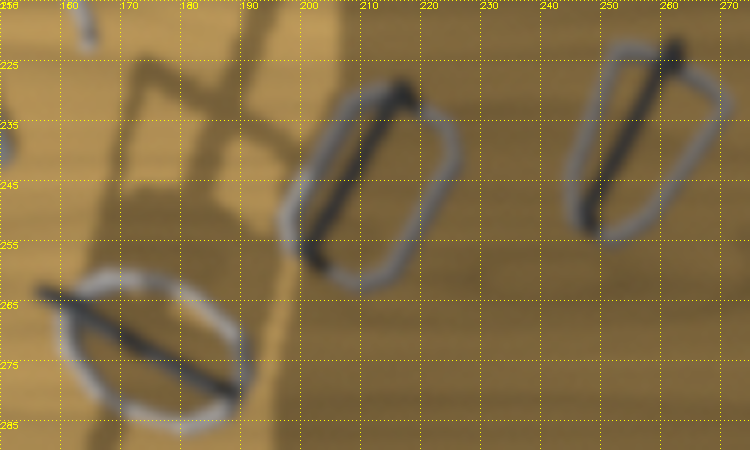

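View pics/d3.png

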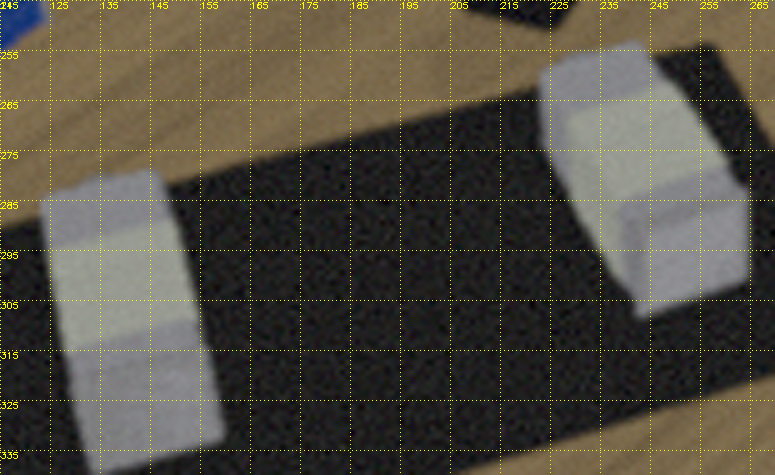

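```bash
cat > m2.py <<'E'
from h import *
B=np.array([[0,.051,.106],[0,-.051,.106]])
D=dict(oval=([(157,263.5),(188.5,280)],[(325,151),(293.5,155)]),oblong=([(201,256.3),(216.7,229)],[(302,168.5),(314,187.5)]),tap=([(247.8,252),(262.2,223)],[(271.5,192.5),(285,212)]))
for k,(a,b) in D.items():
    x0=back("top",a,.106); yaw=np.arctan2(*( (x0[0]-x0[1])[[1,0]]))-np.pi/2
    v,r=fit([("top",B,a),("scene",B,b)],[*x0.mean(0)[:2],yaw])
    print(k,np.linalg.norm(x0[0]-x0[1]),v,r.tolist())
F=np.array([[-.06,.026,.056],[-.06,-.026,.056]]);C=F+[.12,0,0];G=F-[0,0,.052]
c2=lambda p:uc(p,(270,170),4)
for k,a,b,c,g in(("A",[(247,122),(187,100)],[(239,289),(263,282)],[(223,259),(243,253)],[(243,308),(264.5,300.5)]),("B",[(514,240),(453,216)],[(130,320),(155.5,313.5)],[(123,284),(146,278.5)],[(133,339),(159.5,332)])):
        v,r=fit([("top",F,c2(a)),("scene",F,b),("scene",C,c),("scene",G,g)],[.5,-.2,2.7]); print(k,v,r.tolist())
E
python3 m2.py
```

```text
oval 0.11117485768851627 [ 0.34925128  0.29991611 -0.50430185] [[0.5, -0.2], [-2.5, -0.9], [-0.4, -0.8], [-0.7, 0.2]]
oblong 0.09802670693455118 [0.4383645  0.18711493 1.03891983] [[-0.8, 0.2], [0.6, -0.5], [-0.4, 0.2], [0.2, -0.2]]
tap 0.10197257545744576 [0.45612959 0.04412754 1.10950605] [[-0.5, -0.8], [-0.3, -0.7], [-1.2, -1.2], [-0.4, 0.4]]
A [ 0.53621985 -0.15875158  2.76039299] [[-0.1, 0.4], [0.1, 0.1], [2.7, 1.9], [0.8, 1.6], [-0.7, -1.3], [0.0, -1.4], [-0.4, -0.1], [-0.5, 0.0]]
B [ 0.43857119 -0.36843246  2.69116659] [[-0.8, 1.2], [-0.2, 0.3], [-0.3, 2.1], [0.5, 1.4], [-0.9, -1.1], [0.3, -1.5], [0.8, 0.5], [-0.3, 0.2]]
```

```bash
cat >> h.py <<'E'
def tool(G,yaw,tilt=0,az=0,pen=.019,near=True):
    """grasp pt G, down-pointing tilted by tilt toward azimuth az; jaw axis ~ yaw (world)"""
    d=np.array([np.sin(tilt)*np.cos(az),np.sin(tilt)*np.sin(az),-np.cos(tilt)])
    y=np.array([np.cos(yaw),np.sin(yaw),0]); y-=d*(d@y); y/=np.linalg.norm(y)
    s,p,R=state()
    if near and y@R[:,1]<0: y=-y
    Rt=np.c_[d,y,np.cross(d,y)]
    return np.array(G)+pen*d,Rt
def st():
    s,p,R=state()
    print("t",round(s["clock"],2),"tcp",np.round(p,4),"d",np.round(R[:,0],3),"y",np.round(R[:,1],3),"q",np.round(s["joint_pos"],2),"gap",round(s["finger_gap"],4),"F",np.round(s["wrist_force"],1))
def go(*a,**k):
    st(); X,Rt=tool(*a,**k); sh,rv=rel(X,Rt); print("target tcp",np.round(X,4),"shift",sh,"rotvec",rv,"deg",np.round(np.degrees(np.linalg.norm(rv)),1))
E
python3 -c "
from h import *
go([.456,.044,.20],1.1095)
go([.456,.044,.20],1.1095+np.pi,near=False)
"
```

```text
t 0.5 tcp [ 0.2254 -0.529   0.2313] d [ 0. -0. -1.] y [ 0.392 -0.92   0.   ] q [-1.31  0.31  0.05  1.3   0.    1.43] gap 0.0852 F [-0.4  0.3 -0.7]
target tcp [0.456 0.044 0.181] shift [ 0.0503 -0.4368 -0.4368] rotvec [ 0.8641 -0.     -0.    ] deg 49.5
t 0.5 tcp [ 0.2254 -0.529   0.2313] d [ 0. -0. -1.] y [ 0.392 -0.92   0.   ] q [-1.31  0.31  0.05  1.3   0.    1.43] gap 0.0852 F [-0.4  0.3 -0.7]
target tcp [0.456 0.044 0.181] shift [ 0.0503 -0.4368 -0.4368] rotvec [ 0.8641 -0.     -0.    ] deg 49.5
```

drive_tool:
  moves:
    - [[0, -0.04, -0.04, -0.18, 0, 0, 0], [0, -0.08, -0.08, -0.36, 0, 0, 0], [0, -0.12, -0.12, -0.54, 0, 0, 0], [0, -0.16, -0.16, -0.72, 0, 0, 0], [0, -0.2, -0.2, -0.9, 0, 0, 0]]
  squeeze: 40

```text
clock: 1.12
tcp_pos: [0.3314, -0.265, 0.2315]
orientation: [0.431, 0.561, 0.43, -0.561]
wrist_force: [1.1, -0.9, 0.0]
finger_gap: 0.0853
```

```bash
python3 -c "
from h import *
go([.456,.044,.20],1.1095,near=True)
"
```

```text
t 1.12 tcp [ 0.3314 -0.265   0.2315] d [ 0.001 -0.001 -1.   ] y [ 0.966 -0.26   0.001] q [-0.86  0.02 -0.31  1.24  0.    0.97] gap 0.0853 F [ 1.1 -0.9  0. ]
target tcp [0.456 0.044 0.181] shift [ 0.0504  0.0401 -0.3308] rotvec [-1.3721e+00  1.0000e-03 -5.0000e-04] deg 78.6
```

drive_tool:
  moves:
    - [[0, 0.006, -0.05, -0.18, 0, 0, 0], [0, 0.012, -0.1, -0.36, 0, 0, 0], [0, 0.018, -0.15, -0.54, 0, 0, 0], [0, 0.024, -0.2, -0.72, 0, 0, 0], [0, 0.03, -0.25, -0.9, 0, 0, 0]]

```text
clock: 1.75
tcp_pos: [0.4258, -0.0298, 0.2318]
orientation: [0.633, 0.316, 0.632, -0.316]
wrist_force: [0.8, -0.7, -0.8]
finger_gap: 0.0856
```

```bash
python3 -c "
from h import *
go([.456,.044,.20],1.1095,near=True)
"
```

```text
t 1.75 tcp [ 0.4258 -0.0298  0.2318] d [ 0.002 -0.001 -1.   ] y [0.8   0.6   0.001] q [-0.26  0.02 -0.3   1.24 -0.    0.67] gap 0.0856 F [ 0.8 -0.7 -0.8]
target tcp [0.456 0.044 0.181] shift [ 0.0508  0.0684 -0.0411] rotvec [-0.4662  0.0021 -0.0005] deg 26.7
```

drive_tool:
  moves:
    - [[0, 0.025, -0.015, -0.16, 0, 0, 0], [0, 0.05, -0.03, -0.32, 0, 0, 0], [0.02, 0.068, -0.041, -0.466, 0.002, 0, 0], [0.05, 0.068, -0.041, -0.466, 0.002, 0, 0], [0.05, 0.068, -0.041, -0.466, 0.002, 0, 0]]

```text
clock: 2.38
tcp_pos: [0.454, 0.0442, 0.1801]
orientation: [0.687, 0.161, 0.69, -0.162]
wrist_force: [0.5, -0.8, 0.2]
finger_gap: 0.0851
```

```bash
python3 -c "
from h import *
go([.456,.044,.105],1.1095,near=True)
pic('scene','e1.png',(240,100,400,270),4); pic('top','e2.png')
"
```

```text
t 2.38 tcp [0.454  0.0442 0.1801] d [-0.004  0.001 -1.   ] y [ 0.445  0.896 -0.001] q [-0.08  0.11 -0.34  1.13  0.    0.38] gap 0.0851 F [ 0.5 -0.8  0.2]
target tcp [0.456 0.044 0.086] shift [0.0941 0.0009 0.0022] rotvec [ 0.0004 -0.0038  0.0012] deg 0.2
```

View pics/e1.png

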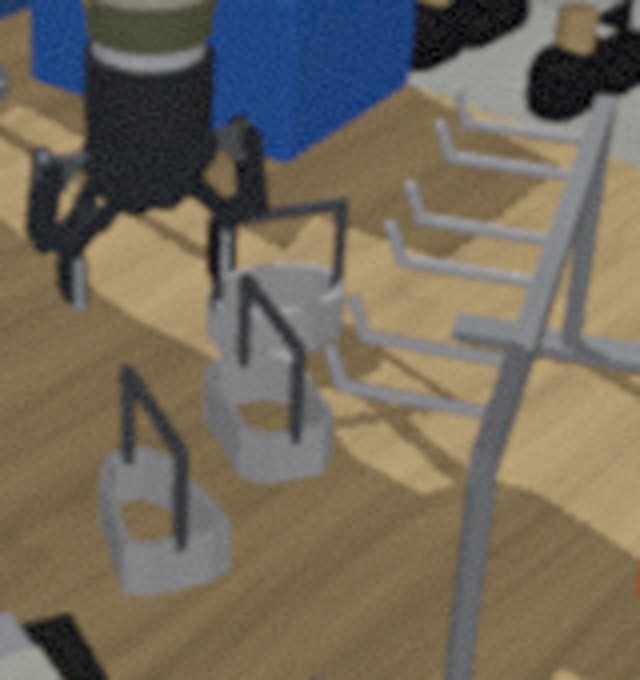

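View pics/e2.png

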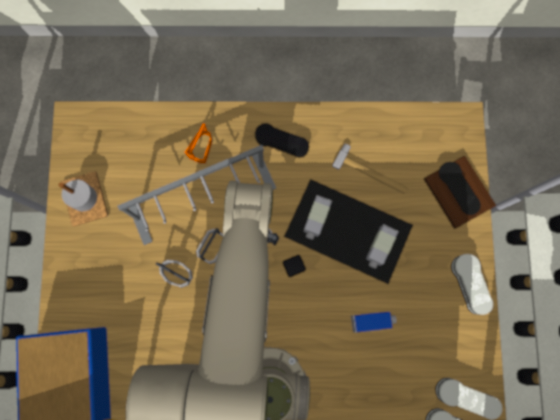

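drive_tool:
  moves:
    - [[0.03, 0.001, 0.002, 0, -0.004, 0.001, 0], [0.06, 0.001, 0.002, 0, -0.004, 0.001, 0], [0.085, 0.001, 0.002, 0, -0.004, 0.001, 0], [0.094, 0.001, 0.002, 0, -0.004, 0.001, 0], [0.094, 0.001, 0.002, 0, -0.004, 0.001, 0]]

```text
clock: 3.1
tcp_pos: [0.4585, 0.0434, 0.0891]
orientation: [0.69, 0.162, 0.687, -0.162]
wrist_force: [0.3, -0.6, -0.5]
finger_gap: 0.0856
```

```bash
python3 -c "
from h import *
go([.456,.044,.105],1.1095,near=True)
pic('scene','e3.png',(240,100,400,270),4)
"
```

```text
t 3.1 tcp [0.4585 0.0434 0.0891] d [ 0.005 -0.001 -1.   ] y [0.446 0.895 0.002] q [-0.08  0.19 -0.49  0.89 -0.    0.38] gap 0.0856 F [ 0.3 -0.6 -0.5]
target tcp [0.456 0.044 0.086] shift [ 0.0031 -0.0006 -0.0025] rotvec [-0.001   0.0048 -0.0016] deg 0.3
```

View pics/e3.png

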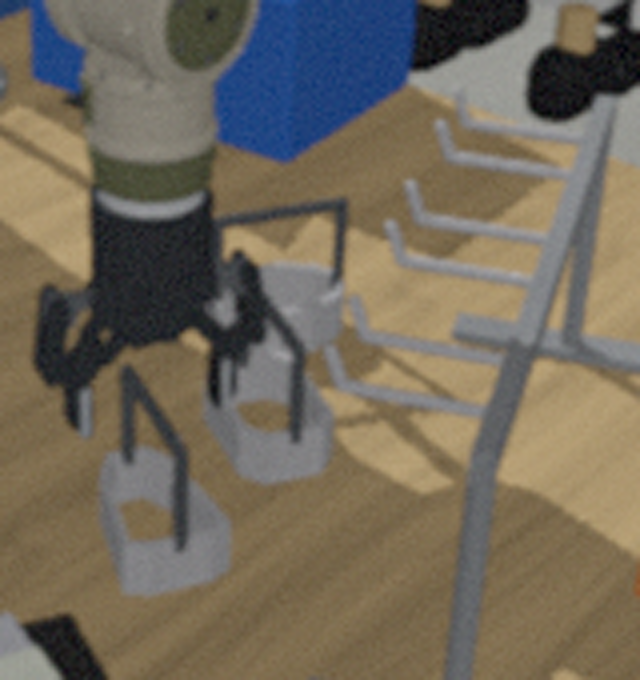

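drive_tool:
  moves:
    - [[0.003, 0, -0.002, 0, 0.004, -0.001, 80], [0.003, 0, -0.002, 0, 0.004, -0.001, 160], [0.003, 0, -0.002, 0, 0.004, -0.001, 255], [0.003, 0, -0.002, 0, 0.004, -0.001, 255], [0.003, 0, -0.002, 0, 0.004, -0.001, 255]]
  squeeze: 60

```text
clock: 3.78
tcp_pos: [0.4572, 0.0445, 0.0867]
orientation: [0.689, 0.162, 0.688, -0.162]
wrist_force: [0.1, 1.6, 1.0]
finger_gap: 0.008
```

```bash
python3 -c "
from h import *
go([.456,.044,.25],1.1095,near=True)
pic('scene','e4.png',(240,100,400,270),4)
"
```

```text
t 3.77 tcp [0.4572 0.0445 0.0867] d [ 0.002  0.001 -1.   ] y [0.446 0.895 0.002] q [-0.08  0.19 -0.49  0.89  0.    0.38] gap 0.008 F [0.1 1.6 1. ]
target tcp [0.456 0.044 0.231] shift [-0.1443 -0.0008 -0.0006] rotvec [-0.0007  0.0018 -0.0016] deg 0.1
```

View pics/e4.png

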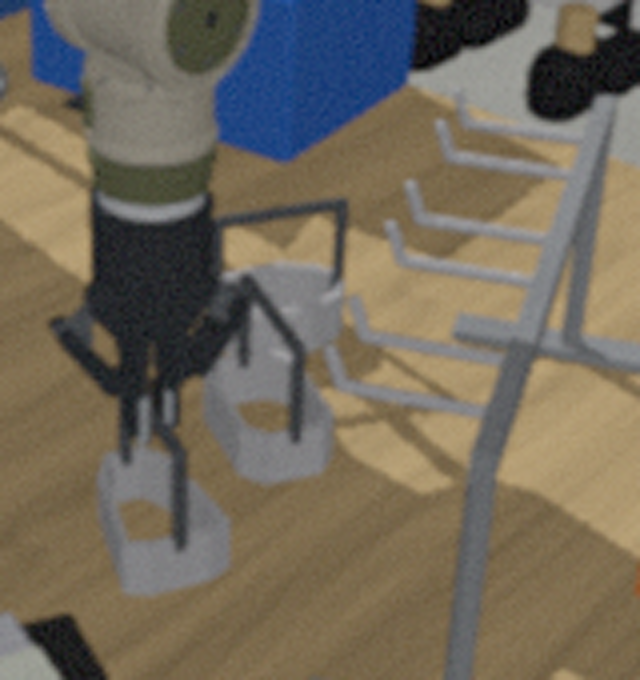

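drive_tool:
  moves:
    - [[-0.02, 0, 0, 0, 0, 0, 255], [-0.05, 0, 0, 0, 0, 0, 255], [-0.09, 0, 0, 0, 0, 0, 255], [-0.13, 0, 0, 0, 0, 0, 255], [-0.144, 0, 0, 0, 0, 0, 255]]

```text
clock: 4.45
tcp_pos: [0.4577, 0.0442, 0.2323]
orientation: [0.69, 0.162, 0.687, -0.161]
wrist_force: [0.6, -0.6, -3.6]
finger_gap: 0.008
```

```bash
python3 -c "
from h import *
go([.503,.0146,.246],.4067,near=True)
pic('scene','e5.png',(240,50,400,220),4)
"
```

```text
t 4.45 tcp [0.4577 0.0442 0.2323] d [ 0.005  0.    -1.   ] y [0.446 0.895 0.002] q [-0.08  0.09 -0.24  1.24  0.    0.38] gap 0.008 F [ 0.6 -0.6 -3.6]
target tcp [0.503  0.0146 0.227 ] shift [ 0.0055 -0.0064  0.0537] rotvec [ 0.7021  0.0033 -0.0037] deg 40.2
```

View pics/e5.png

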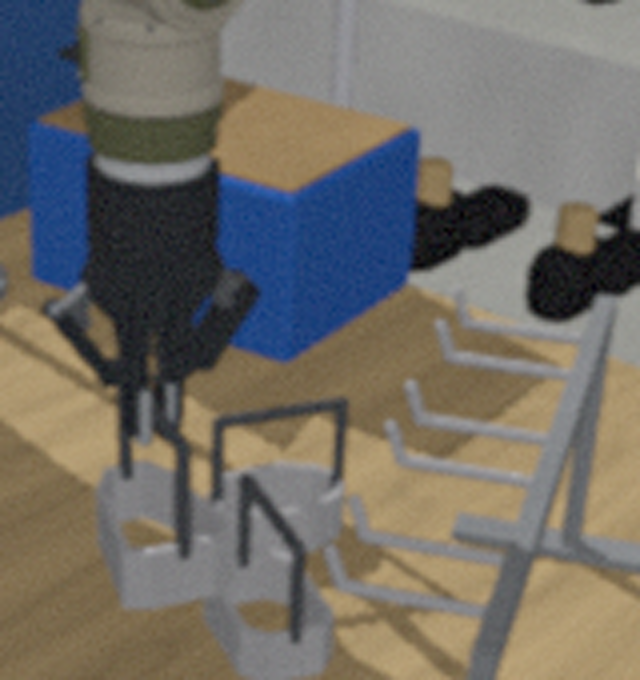

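Lifted, weight 3.6 N as expected. Turn in front of hook 1.

drive_tool:
  moves:
    - [[0, -0.002, 0.014, 0.17, 0, 0, 255], [0, -0.003, 0.028, 0.34, 0, 0, 255], [0.003, -0.005, 0.042, 0.51, 0.002, -0.002, 255], [0.005, -0.006, 0.054, 0.66, 0.003, -0.003, 255], [0.005, -0.006, 0.054, 0.702, 0.003, -0.003, 255]]

```text
clock: 5.12
tcp_pos: [0.5032, 0.0144, 0.2252]
orientation: [0.589, 0.389, 0.591, -0.39]
wrist_force: [-0.7, 1.0, -3.4]
finger_gap: 0.0075
```

```bash
python3 -c "
from h import *
go([.6274,.068,.246],.4067,near=True)
pic('scene','e6.png',(240,50,400,220),4)
pic('top','e7.png',(110,110,310,290),4)
"
```

```text
t 5.12 tcp [0.5032 0.0144 0.2252] d [-0.003  0.001 -1.   ] y [ 0.92   0.393 -0.002] q [-0.13  0.18 -0.14  1.25  0.    1.04] gap 0.0075 F [-0.7  1.  -3.4]
target tcp [0.6274 0.068  0.227 ] shift [-0.0021  0.1353 -0.0004] rotvec [-0.0029 -0.0016  0.0023] deg 0.2
```

View pics/e6.png

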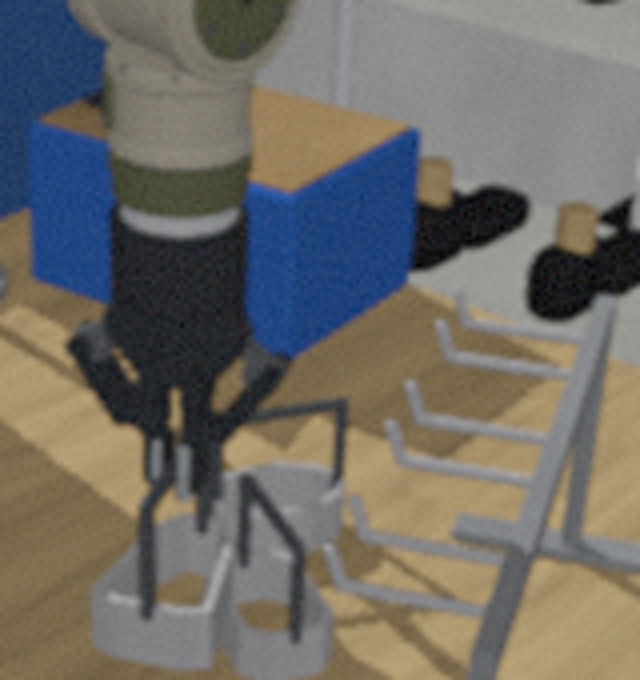

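View pics/e7.png

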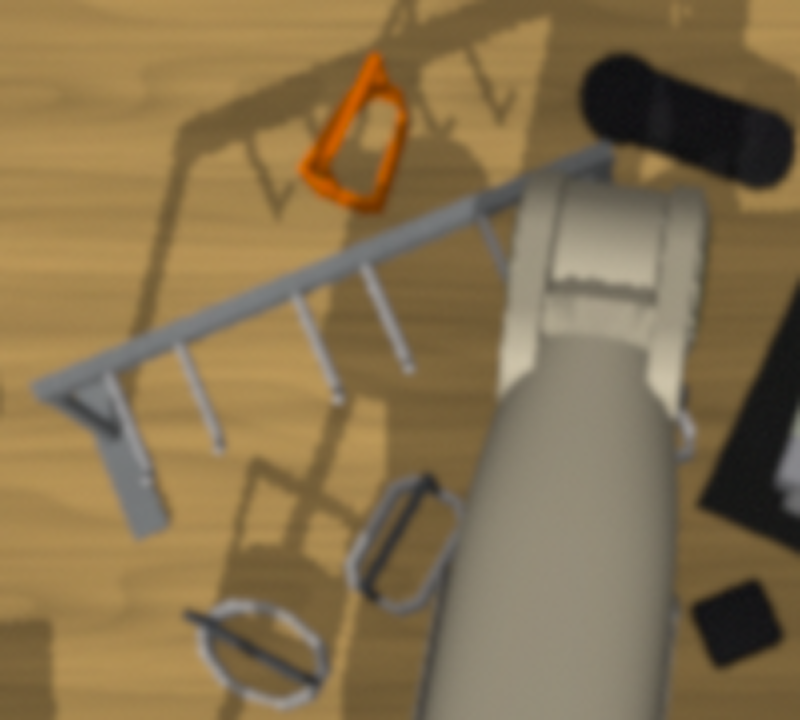

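drive_tool:
  moves:
    - [[-0.002, 0.02, 0, -0.003, -0.0016, 0.002, 255], [-0.002, 0.045, 0, -0.003, -0.0016, 0.002, 255], [-0.002, 0.065, 0, -0.003, -0.0016, 0.002, 255], [-0.002, 0.08, 0, -0.003, -0.0016, 0.002, 255], [-0.002, 0.085, 0, -0.003, -0.0016, 0.002, 255]]

```text
clock: 5.85
tcp_pos: [0.5806, 0.0488, 0.2257]
orientation: [0.591, 0.387, 0.592, -0.388]
wrist_force: [-0.0, 0.5, -3.2]
finger_gap: 0.0077
```

```bash
python3 -c "
from h import *
go([.6274,.068,.246],.4067,near=True)
pic('scene','e8.png',(240,50,400,220),4)
"
```

```text
t 5.85 tcp [0.5806 0.0488 0.2257] d [-0.003  0.    -1.   ] y [ 0.917  0.399 -0.002] q [-0.05  0.33  0.06  1.3  -0.    1.11] gap 0.0077 F [-0.   0.5 -3.2]
target tcp [0.6274 0.068  0.227 ] shift [-0.0014  0.0506  0.0011] rotvec [ 0.0041 -0.0012  0.0025] deg 0.3
```

View pics/e8.png

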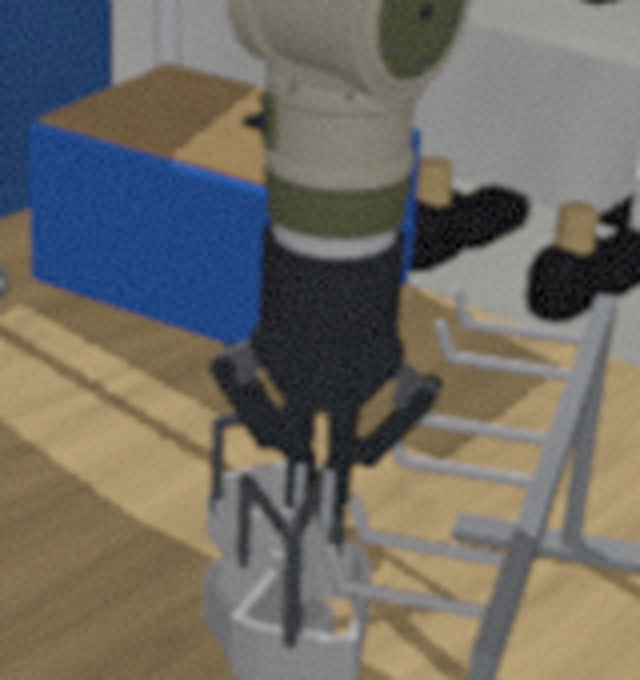

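drive_tool:
  moves:
    - [[-0.001, 0.012, 0.001, 0.004, -0.001, 0.002, 255], [-0.001, 0.025, 0.001, 0.004, -0.001, 0.002, 255], [-0.001, 0.038, 0.001, 0.004, -0.001, 0.002, 255], [-0.001, 0.05, 0.001, 0.004, -0.001, 0.002, 255], [-0.001, 0.05, 0.001, 0.004, -0.001, 0.002, 255]]

```text
clock: 6.52
tcp_pos: [0.6279, 0.0682, 0.2265]
orientation: [0.591, 0.389, 0.591, -0.389]
wrist_force: [0.2, 0.8, -3.6]
finger_gap: 0.0081
```

```bash
python3 -c "
from h import *
go([.6274,.068,.209],.4067,near=True)
pic('scene','e9.png',(280,50,440,220),4)
"
```

```text
t 6.53 tcp [0.6279 0.0682 0.2265] d [ 0.  0. -1.] y [0.918 0.396 0.   ] q [-0.02  0.43  0.2   1.34  0.    1.14] gap 0.0081 F [ 0.2  0.8 -3.6]
target tcp [0.6274 0.068  0.19  ] shift [ 0.0365 -0.0006  0.    ] rotvec [ 0.0004 -0.0001 -0.0001] deg 0.0
```

View pics/e9.png

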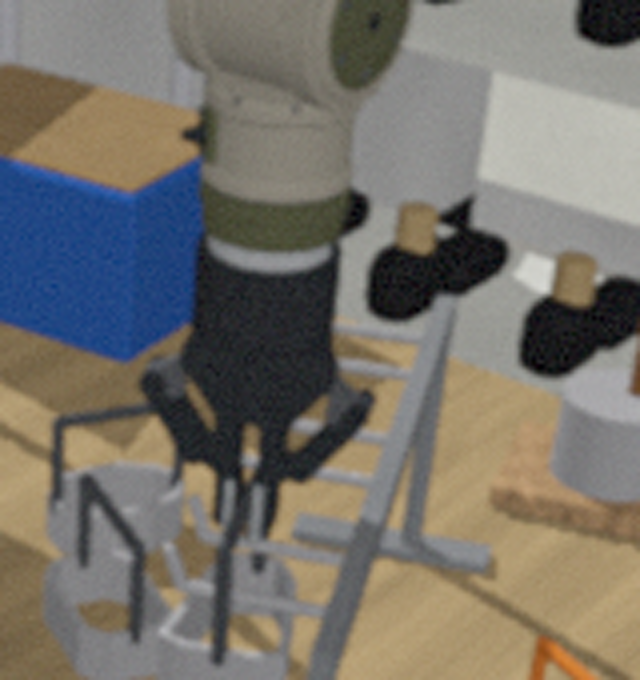

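drive_tool:
  moves:
    - [[0.01, 0, 0, 0, 0, 0, 255], [0.02, 0, 0, 0, 0, 0, 255], [0.028, 0, 0, 0, 0, 0, 255], [0.034, 0, 0, 0, 0, 0, 255], [0.036, 0, 0, 0, 0, 0, 255]]

```text
clock: 7.2
tcp_pos: [0.6268, 0.068, 0.1901]
orientation: [0.59, 0.388, 0.591, -0.389]
wrist_force: [-1.6, 0.7, 0.4]
finger_gap: 0.008
```

```bash
python3 -c "
from h import *
go([.6274,.068,.209],.4067,near=True)
pic('scene','e10.png',(280,50,440,220),4)
"
```

```text
t 7.2 tcp [0.6268 0.068  0.1901] d [-0.002 -0.    -1.   ] y [ 0.918  0.396 -0.001] q [-0.02  0.44  0.13  1.26 -0.    1.14] gap 0.008 F [-1.6  0.7  0.4]
target tcp [0.6274 0.068  0.19  ] shift [0.0001 0.0006 0.0002] rotvec [ 0.0002 -0.0006  0.0014] deg 0.1
```

View pics/e10.png

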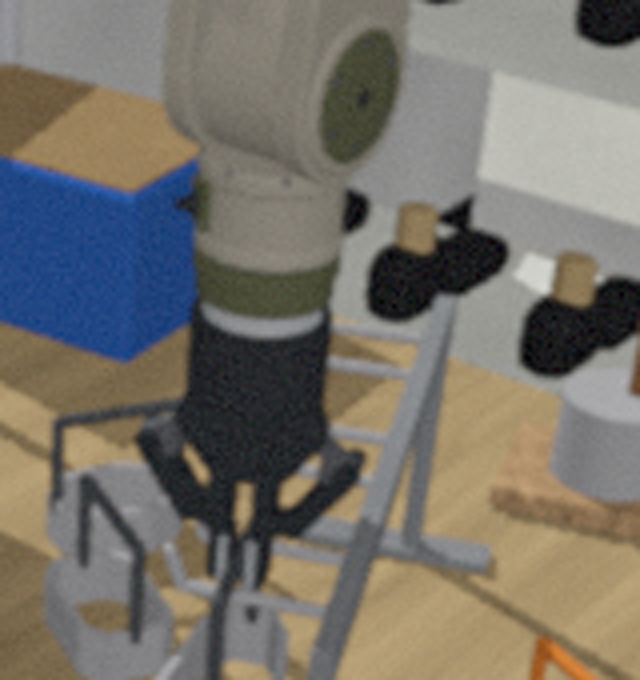

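Weight gone from the wrist: the bar rests. Open part way, then rise.

drive_tool:
  moves:
    - [[0, 0, 0, 0, 0, 0, 220], [0, 0, 0, 0, 0, 0, 190], [0, 0, 0, 0, 0, 0, 165], [0, 0, 0, 0, 0, 0, 165], [0, 0, 0, 0, 0, 0, 165]]

```text
clock: 7.88
tcp_pos: [0.6269, 0.068, 0.1903]
orientation: [0.59, 0.388, 0.591, -0.389]
wrist_force: [0.1, -0.6, 0.3]
finger_gap: 0.0307
```

drive_tool:
  moves:
    - [[-0.01, 0, 0, 0, 0, 0, 165], [-0.03, 0, 0, 0, 0, 0, 165], [-0.06, 0, 0, 0, 0, 0, 165], [-0.09, 0, 0, 0, 0, 0, 165], [-0.1, 0, 0, 0, 0, 0, 165]]

```text
clock: 8.5
tcp_pos: [0.6279, 0.068, 0.2932]
orientation: [0.592, 0.389, 0.59, -0.388]
wrist_force: [1.2, 0.2, -0.3]
finger_gap: 0.0305
```

```bash
python3 -c "
from h import *
go([.4384,.187,.25],1.039,near=True)
pic('scene','e11.png',(280,50,440,220),4)
"
```

```text
t 8.5 tcp [0.6279 0.068  0.2932] d [ 0.003 -0.    -1.   ] y [0.918 0.396 0.003] q [-0.02  0.42  0.36  1.5  -0.    1.14] gap 0.0305 F [ 1.2  0.2 -0.3]
target tcp [0.4384 0.187  0.231 ] shift [ 0.0616 -0.1271 -0.1844] rotvec [-0.6321  0.0022 -0.0022] deg 36.2
```

View pics/e11.png

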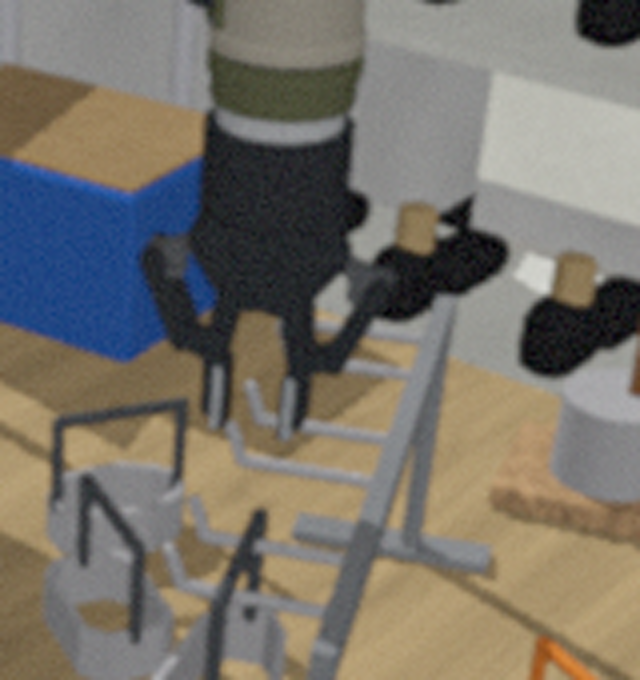

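drive_tool:
  moves:
    - [[0, -0.025, -0.037, -0.13, 0, 0, 165], [0, -0.055, -0.08, -0.28, 0, 0, 165], [0, -0.09, -0.13, -0.43, 0, 0, 100], [0.01, -0.12, -0.175, -0.58, 0, 0, 50], [0.04, -0.127, -0.184, -0.632, 0, 0, 0]]

```text
clock: 9.18
tcp_pos: [0.4363, 0.1882, 0.253]
orientation: [0.684, 0.185, 0.681, -0.183]
wrist_force: [0.6, 0.2, 0.2]
finger_gap: 0.0822
```

```bash
python3 -c "
from h import *
go([.4384,.187,.105],1.039,near=True)
"
```

```text
t 9.18 tcp [0.4363 0.1882 0.253 ] d [ 0.005  0.001 -1.   ] y [0.502 0.865 0.003] q [ 0.24  0.11 -0.16  1.3  -0.    0.76] gap 0.0822 F [0.6 0.2 0.2]
target tcp [0.4384 0.187  0.086 ] shift [ 0.167  -0.0005  0.0017] rotvec [ 0.0054  0.0039 -0.0031] deg 0.4
```

drive_tool:
  moves:
    - [[0.045, 0, 0.002, 0.005, 0.004, -0.003, 0], [0.09, 0, 0.002, 0.005, 0.004, -0.003, 0], [0.13, 0, 0.002, 0.005, 0.004, -0.003, 0], [0.16, 0, 0.002, 0.005, 0.004, -0.003, 0], [0.168, 0, 0.002, 0.005, 0.004, -0.003, 0]]

```text
clock: 9.8
tcp_pos: [0.4365, 0.1867, 0.0825]
orientation: [0.681, 0.185, 0.684, -0.187]
wrist_force: [0.5, -0.2, 0.2]
finger_gap: 0.0856
```

```bash
python3 -c "
from h import *
go([.4384,.187,.105],1.039,near=True)
pic('scene','f1.png',(240,100,400,270),4)
"
```

```text
t 9.8 tcp [0.4365 0.1867 0.0825] d [-0.005 -0.001 -1.   ] y [ 0.507  0.862 -0.004] q [ 0.23  0.23 -0.45  0.89  0.    0.77] gap 0.0856 F [ 0.5 -0.2  0.2]
target tcp [0.4384 0.187  0.086 ] shift [-0.0035  0.0012  0.0015] rotvec [ 0.0004 -0.0038  0.0035] deg 0.3
```

View pics/f1.png

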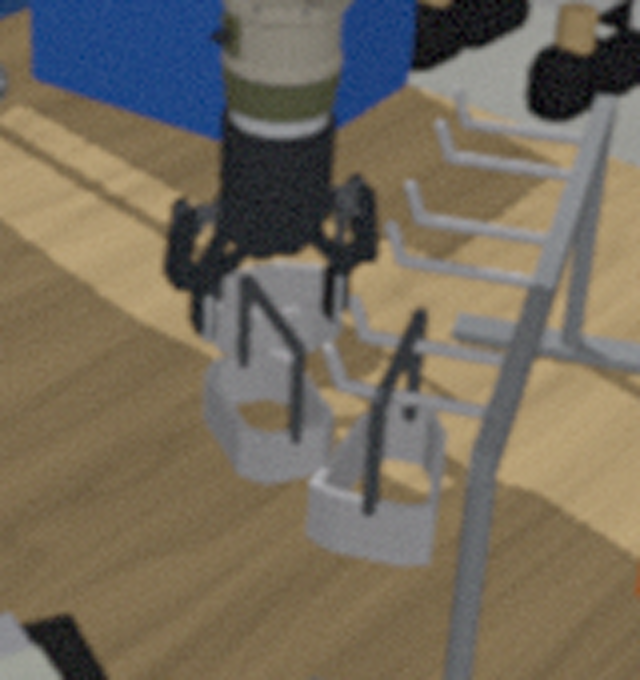

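drive_tool:
  moves:
    - [[-0.003, 0.001, 0.0015, 0, -0.004, 0.003, 80], [-0.003, 0.001, 0.0015, 0, -0.004, 0.003, 160], [-0.003, 0.001, 0.0015, 0, -0.004, 0.003, 255], [-0.003, 0.001, 0.0015, 0, -0.004, 0.003, 255], [-0.003, 0.001, 0.0015, 0, -0.004, 0.003, 255]]

```text
clock: 10.48
tcp_pos: [0.4397, 0.1871, 0.0863]
orientation: [0.683, 0.186, 0.681, -0.185]
wrist_force: [2.2, -0.3, 1.4]
finger_gap: 0.0077
```

drive_tool:
  moves:
    - [[-0.02, 0, 0, 0, 0, 0, 255], [-0.05, 0, 0, 0, 0, 0, 255], [-0.09, 0, 0, 0, 0, 0, 255], [-0.13, 0, 0, 0, 0, 0, 255], [-0.145, 0, 0, 0, 0, 0, 255]]

```text
clock: 11.1
tcp_pos: [0.4399, 0.1872, 0.2328]
orientation: [0.684, 0.186, 0.681, -0.185]
wrist_force: [0.2, 1.0, -4.8]
finger_gap: 0.0078
```

```bash
python3 -c "
from h import *
h2=np.array([.5723,.2076]);rx=np.array([np.cos(.4067),np.sin(.4067)])
go([*(h2-.13*rx),.246],.4067,near=True); print(h2-.13*rx,h2-.005*rx)
"
```

```text
t 11.1 tcp [0.4399 0.1872 0.2328] d [ 0.005  0.    -1.   ] y [0.507 0.862 0.003] q [ 0.23  0.12 -0.19  1.25 -0.    0.77] gap 0.0078 F [ 0.2  1.  -4.8]
target tcp [0.4529 0.1562 0.227 ] shift [ 0.0059 -0.0202  0.0269] rotvec [ 0.6327  0.0029 -0.0038] deg 36.3
[0.45290394 0.15617451] [0.56770784 0.2056221 ]
```

drive_tool:
  moves:
    - [[0, -0.005, 0.006, 0.16, 0, 0, 255], [0, -0.01, 0.013, 0.32, 0, 0, 255], [0.003, -0.015, 0.02, 0.47, 0.002, -0.002, 255], [0.006, -0.02, 0.027, 0.6, 0.003, -0.004, 255], [0.006, -0.02, 0.027, 0.633, 0.003, -0.004, 255]]

```text
clock: 11.72
tcp_pos: [0.4522, 0.1558, 0.2251]
orientation: [0.589, 0.388, 0.591, -0.39]
wrist_force: [0.2, 1.4, -3.9]
finger_gap: 0.0079
```

```bash
python3 -c "
from h import *
go([.5677,.2056,.246],.4067,near=True)
"
```

```text
t 11.72 tcp [0.4522 0.1558 0.2251] d [-0.004 -0.001 -1.   ] y [ 0.919  0.394 -0.004] q [ 0.16  0.13 -0.2   1.24  0.    1.33] gap 0.0079 F [ 0.2  1.4 -3.9]
target tcp [0.5677 0.2056 0.227 ] shift [-0.0024  0.1258 -0.0003] rotvec [-0.0017 -0.0009  0.0036] deg 0.2
```

drive_tool:
  moves:
    - [[-0.002, 0.02, 0, -0.002, -0.001, 0.003, 255], [-0.002, 0.045, 0, -0.002, -0.001, 0.003, 255], [-0.002, 0.075, 0, -0.002, -0.001, 0.003, 255], [-0.002, 0.105, 0, -0.002, -0.001, 0.003, 255], [-0.002, 0.126, 0, -0.002, -0.001, 0.003, 255]]

```text
clock: 12.35
tcp_pos: [0.5685, 0.2063, 0.2253]
orientation: [0.591, 0.387, 0.592, -0.389]
wrist_force: [-1.1, -0.3, -4.3]
finger_gap: 0.008
```

```bash
python3 -c "
from h import *
go([.5677,.2056,.209],.4067,near=True)
pic('scene','f2.png',(260,50,420,220),4)
"
```

```text
t 12.35 tcp [0.5685 0.2063 0.2253] d [-0.002 -0.    -1.   ] y [ 0.917  0.398 -0.002] q [0.22 0.38 0.12 1.32 0.   1.38] gap 0.008 F [-1.1 -0.3 -4.3]
target tcp [0.5677 0.2056 0.19  ] shift [ 0.0353 -0.0009  0.0003] rotvec [ 0.0024 -0.0005  0.0022] deg 0.2
```

View pics/f2.png

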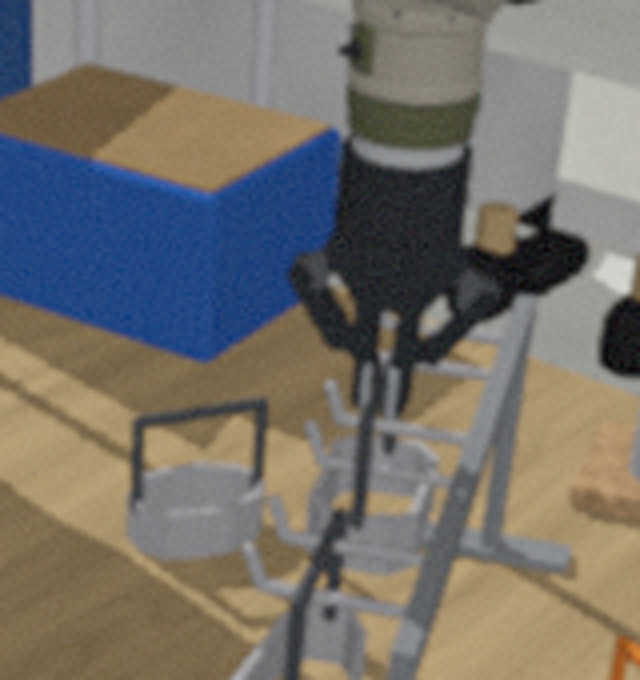

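Both prongs of hook 2 pass through the handle opening. Lower and release.

drive_tool:
  moves:
    - [[0.01, 0, 0, 0.002, 0, 0.002, 255], [0.02, 0, 0, 0.002, 0, 0.002, 255], [0.028, 0, 0, 0.002, 0, 0.002, 255], [0.033, 0, 0, 0.002, 0, 0.002, 255], [0.035, 0, 0, 0.002, 0, 0.002, 255]]

```text
clock: 13.02
tcp_pos: [0.5702, 0.2069, 0.1899]
orientation: [0.591, 0.389, 0.591, -0.388]
wrist_force: [-3.1, -0.8, 1.8]
finger_gap: 0.0078
```

drive_tool:
  moves:
    - [[0, 0, 0, 0, 0, 0, 220], [0, 0, 0, 0, 0, 0, 190], [0, 0, 0, 0, 0, 0, 165], [0, 0, 0, 0, 0, 0, 165], [0, 0, 0, 0, 0, 0, 165]]

```text
clock: 13.65
tcp_pos: [0.5703, 0.2069, 0.19]
orientation: [0.591, 0.389, 0.591, -0.388]
wrist_force: [0.1, 0.4, 0.2]
finger_gap: 0.0305
```

drive_tool:
  moves:
    - [[-0.01, 0, 0, 0, 0, 0, 165], [-0.03, 0, 0, 0, 0, 0, 165], [-0.06, 0, 0, 0, 0, 0, 165], [-0.09, 0, 0, 0, 0, 0, 165], [-0.1, 0, 0, 0, 0, 0, 165]]

```text
clock: 14.28
tcp_pos: [0.5711, 0.207, 0.2927]
orientation: [0.592, 0.39, 0.59, -0.387]
wrist_force: [0.4, -0.1, -1.0]
finger_gap: 0.03
```

```bash
python3 -c "
from h import *
go([.3493,.2999,.25],-.504,near=True)
pic('scene','f3.png',(260,50,420,220),4)
"
```

```text
t 14.28 tcp [0.5711 0.207  0.2927] d [ 0.005  0.002 -1.   ] y [0.918 0.396 0.006] q [0.22 0.37 0.27 1.47 0.   1.38] gap 0.03 F [ 0.4 -0.1 -1. ]
target tcp [0.3493 0.2999 0.231 ] shift [ 0.0607 -0.1672 -0.1732] rotvec [ 0.911  -0.0024 -0.0055] deg 52.2
```

View pics/f3.png

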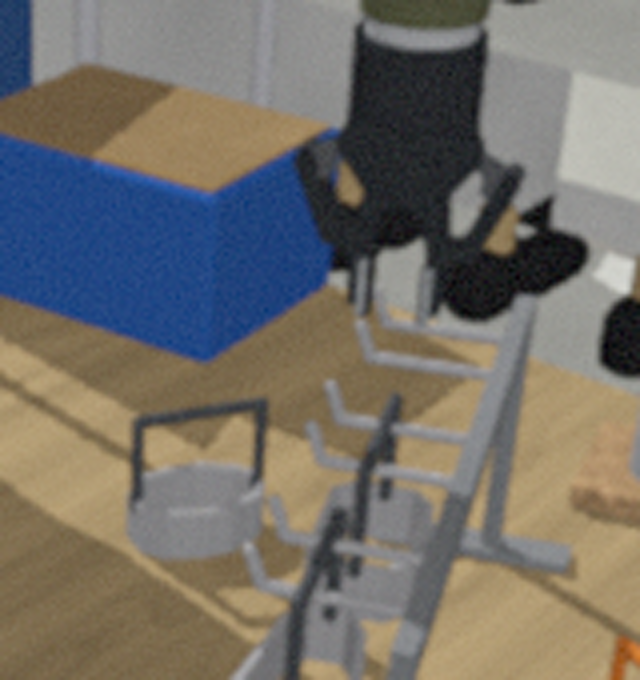

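drive_tool:
  moves:
    - [[0, -0.03, -0.03, 0.18, 0, 0, 165], [0, -0.065, -0.07, 0.36, 0, 0, 165], [0, -0.1, -0.105, 0.54, 0, 0, 100], [0, -0.135, -0.14, 0.72, 0, 0, 50], [0, -0.167, -0.173, 0.9, 0, 0, 0]]

```text
clock: 14.95
tcp_pos: [0.3472, 0.2998, 0.2907]
orientation: [0.361, 0.609, 0.361, -0.606]
wrist_force: [0.4, 0.5, 0.6]
finger_gap: 0.0822
```

```bash
python3 -c "
from h import *
go([.3493,.2999,.105],-.504,near=True)
"
```

```text
t 14.95 tcp [0.3472 0.2998 0.2907] d [ 0.004  0.001 -1.   ] y [ 0.878 -0.479  0.003] q [ 0.54  0.07 -0.11  1.39 -0.    2.61] gap 0.0822 F [0.4 0.5 0.6]
target tcp [0.3493 0.2999 0.086 ] shift [ 0.2047  0.0012 -0.0004] rotvec [ 0.005  -0.0032 -0.0029] deg 0.4
```

drive_tool:
  moves:
    - [[0.05, 0.001, 0, 0.005, -0.003, -0.003, 0], [0.1, 0.001, 0, 0.005, -0.003, -0.003, 0], [0.15, 0.001, 0, 0.005, -0.003, -0.003, 0], [0.19, 0.001, 0, 0.005, -0.003, -0.003, 0], [0.204, 0.001, 0, 0.005, -0.003, -0.003, 0]]

```text
clock: 15.58
tcp_pos: [0.3465, 0.2982, 0.0838]
orientation: [-0.359, -0.607, -0.36, 0.611]
wrist_force: [-0.6, -0.0, 0.4]
finger_gap: 0.0852
```

```bash
python3 -c "
from h import *
go([.3493,.2999,.105],-.504,near=True)
pic('scene','g1.png',(240,70,400,240),4)
"
```

```text
t 15.57 tcp [0.3465 0.2982 0.0838] d [-0.005 -0.003 -1.   ] y [ 0.876 -0.483 -0.003] q [ 0.53  0.2  -0.49  0.89  0.    2.61] gap 0.0852 F [-0.6 -0.   0.4]
target tcp [0.3493 0.2999 0.086 ] shift [-0.0023  0.0017 -0.0028] rotvec [-0.      0.0047  0.003 ] deg 0.3
```

View pics/g1.png

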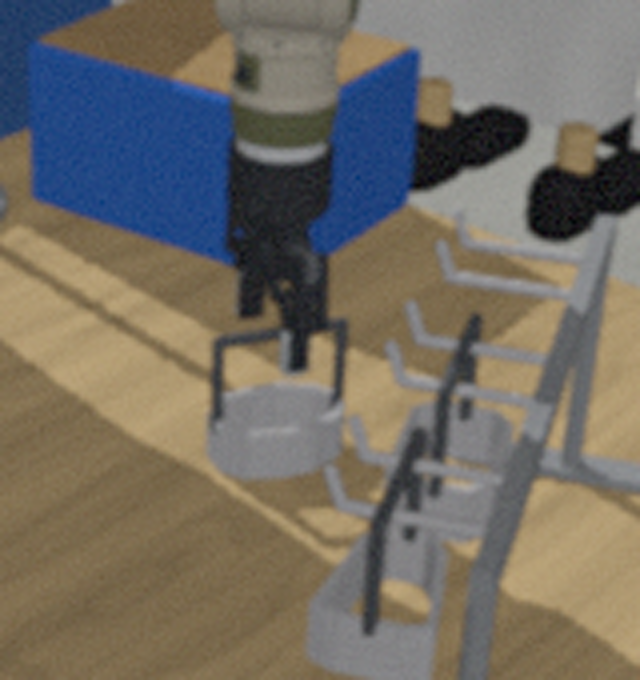

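drive_tool:
  moves:
    - [[-0.002, 0.001, -0.002, 0, 0.004, 0.003, 80], [-0.002, 0.001, -0.002, 0, 0.004, 0.003, 160], [-0.002, 0.001, -0.002, 0, 0.004, 0.003, 255], [-0.002, 0.001, -0.002, 0, 0.004, 0.003, 255], [-0.002, 0.001, -0.002, 0, 0.004, 0.003, 255]]

```text
clock: 16.25
tcp_pos: [0.3488, 0.3001, 0.0863]
orientation: [0.359, 0.609, 0.36, -0.609]
wrist_force: [-1.6, 0.7, 5.7]
finger_gap: 0.0078
```

drive_tool:
  moves:
    - [[-0.02, 0, 0, 0, 0, 0, 255], [-0.05, 0, 0, 0, 0, 0, 255], [-0.09, 0, 0, 0, 0, 0, 255], [-0.13, 0, 0, 0, 0, 0, 255], [-0.145, 0, 0, 0, 0, 0, 255]]

```text
clock: 16.88
tcp_pos: [0.3495, 0.3004, 0.233]
orientation: [0.36, 0.61, 0.36, -0.608]
wrist_force: [0.1, 0.5, -3.4]
finger_gap: 0.0076
```

```bash
python3 -c "
from h import *
h2=np.array([.513,.3454]);rx=np.array([np.cos(.4067),np.sin(.4067)])
go([*(h2-.14*rx),.246],.4067,near=True); print(h2-.14*rx,h2-.005*rx)
pic('scene','g2.png',(240,70,400,240),4)
"
```

```text
t 16.88 tcp [0.3495 0.3004 0.233 ] d [ 0.003  0.002 -1.   ] y [ 0.876 -0.483  0.002] q [ 0.54  0.09 -0.23  1.25  0.    2.61] gap 0.0076 F [ 0.1  0.5 -3.4]
target tcp [0.3844 0.29   0.227 ] shift [ 0.0061  0.0355 -0.0078] rotvec [-0.9106 -0.0021 -0.0031] deg 52.2
[0.38441963 0.29001871] [0.50840784 0.3434221 ]
```

View pics/g2.png

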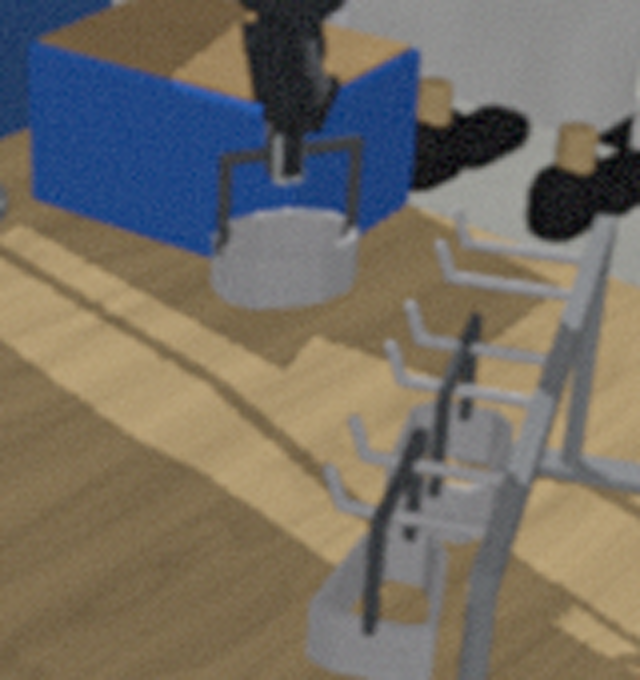

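drive_tool:
  moves:
    - [[0, 0.007, -0.002, -0.18, 0, 0, 255], [0, 0.014, -0.003, -0.36, 0, 0, 255], [0.003, 0.021, -0.005, -0.54, 0, 0, 255], [0.006, 0.028, -0.006, -0.72, -0.002, -0.003, 255], [0.006, 0.0355, -0.008, -0.9, -0.002, -0.003, 255]]

```text
clock: 17.55
tcp_pos: [0.3839, 0.2897, 0.2253]
orientation: [0.589, 0.389, 0.59, -0.391]
wrist_force: [0.2, 0.2, -3.5]
finger_gap: 0.008
```

```bash
python3 -c "
from h import *
go([.5084,.3434,.246],.4067,near=True)
"
```

```text
t 17.55 tcp [0.3839 0.2897 0.2253] d [-0.003 -0.001 -1.   ] y [ 0.92   0.391 -0.003] q [ 0.48  0.14 -0.2   1.24 -0.    1.65] gap 0.008 F [ 0.2  0.2 -3.5]
target tcp [0.5084 0.3434 0.227 ] shift [-0.0021  0.1356 -0.0007] rotvec [-0.0047  0.0003  0.0031] deg 0.3
```

drive_tool:
  moves:
    - [[-0.002, 0.02, 0, -0.005, 0, 0.003, 255], [-0.002, 0.045, 0, -0.005, 0, 0.003, 255], [-0.002, 0.075, 0, -0.005, 0, 0.003, 255], [-0.002, 0.11, -0.001, -0.005, 0, 0.003, 255], [-0.002, 0.135, -0.001, -0.005, 0, 0.003, 255]]

```text
clock: 18.18
tcp_pos: [0.5083, 0.3435, 0.224]
orientation: [0.59, 0.388, 0.591, -0.39]
wrist_force: [0.7, 0.5, -1.5]
finger_gap: 0.0082
```

```bash
python3 -c "
from h import *
go([.5084,.3434,.209],.4067,near=True)
pic('scene','g3.png',(270,30,430,200),4)
"
```

```text
t 18.18 tcp [0.5083 0.3435 0.224 ] d [-0.003 -0.002 -1.   ] y [ 0.918  0.396 -0.004] q [ 0.46  0.39  0.14  1.32 -0.    1.63] gap 0.0082 F [ 0.7  0.5 -1.5]
target tcp [0.5084 0.3434 0.19  ] shift [0.034  0.0002 0.0001] rotvec [0.0002 0.0006 0.0035] deg 0.2
```

View pics/g3.png

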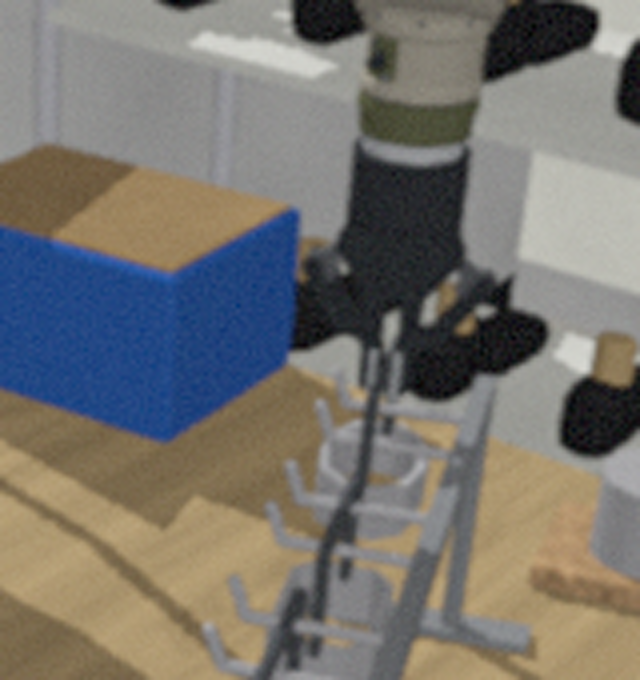

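drive_tool:
  moves:
    - [[0.01, 0, 0, 0, 0, 0.003, 255], [0.02, 0, 0, 0, 0, 0.003, 255], [0.028, 0, 0, 0, 0, 0.003, 255], [0.032, 0, 0, 0, 0, 0.003, 255], [0.034, 0, 0, 0, 0, 0.003, 255]]

```text
clock: 18.85
tcp_pos: [0.5107, 0.3443, 0.1895]
orientation: [0.591, 0.389, 0.59, -0.388]
wrist_force: [-0.1, -0.9, -1.7]
finger_gap: 0.008
```

drive_tool:
  moves:
    - [[0, 0, 0, 0, 0, 0, 220], [0, 0, 0, 0, 0, 0, 190], [0, 0, 0, 0, 0, 0, 165], [0, 0, 0, 0, 0, 0, 165], [0, 0, 0, 0, 0, 0, 165]]

```text
clock: 19.48
tcp_pos: [0.5108, 0.3443, 0.1896]
orientation: [0.591, 0.389, 0.59, -0.388]
wrist_force: [0.4, 0.5, 0.8]
finger_gap: 0.0303
```

drive_tool:
  moves:
    - [[-0.01, 0, 0, 0, 0, 0, 165], [-0.03, 0, 0, 0, 0, 0, 165], [-0.06, 0, 0, 0, 0, 0, 165], [-0.09, 0, 0, 0, 0, 0, 165], [-0.1, 0, 0, 0, 0, 0, 165]]

```text
clock: 20.1
tcp_pos: [0.5114, 0.3447, 0.2924]
orientation: [0.592, 0.391, 0.589, -0.387]
wrist_force: [0.7, -0.2, -0.3]
finger_gap: 0.0302
```

```bash
python3 -c "
from h import *
pic('scene','g4.png',(270,80,430,250),4); pic('scene','g5.png')
st()
"
```

```text
t 20.2 tcp [0.5111 0.3445 0.2909] d [ 0.005  0.002 -1.   ] y [0.919 0.395 0.005] q [ 0.46  0.39  0.3   1.48 -0.    1.63] gap 0.0301 F [ 1.2 -0.8  0. ]
```

View pics/g4.png

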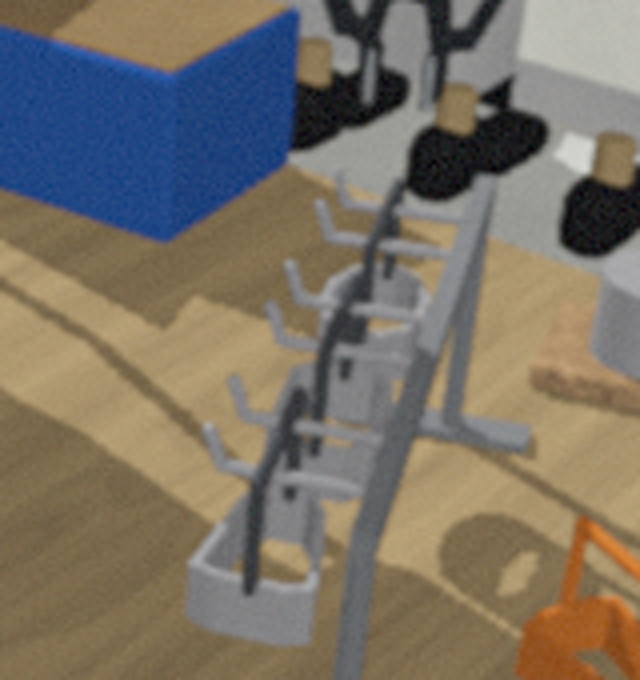

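View pics/g5.png

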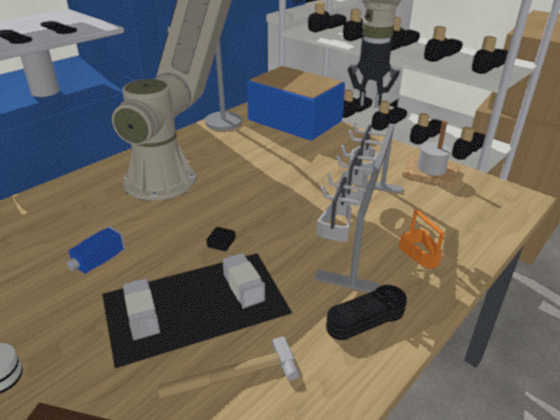

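```bash
cat >> h.py <<'E'
def tin(c,v,tilt,g=.035,back=0,h=.030):
    """tin at v=(x,y,capaz): grasp g toward cap, tool tilted forward(away from cap) by tilt deg; back off along tool"""
    a=v[2]; t=np.radians(tilt); az=a-np.pi
    G=np.array([v[0]+g*np.cos(a),v[1]+g*np.sin(a),h]); d=np.array([np.sin(t)*np.cos(az),np.sin(t)*np.sin(az),-np.cos(t)])
    go(G-back*d,c,tilt=t,az=az)
E
python3 -c "
from h import *
print(back('top',[(294,266)],.03))
tin(2.760-np.pi/2,(.5362,-.1588,2.760),55,back=.12)
tin(2.760-np.pi/2,(.5362,-.1588,2.760),20,back=.2)
"
```

```text
[[ 0.37026571 -0.08197357  0.03      ]]
t 20.2 tcp [0.5111 0.3445 0.2909] d [ 0.005  0.002 -1.   ] y [0.919 0.395 0.005] q [ 0.46  0.39  0.3   1.48 -0.    1.63] gap 0.0301 F [ 1.2 -0.8  0. ]
target tcp [ 0.4269 -0.115   0.0879] shift [ 0.2019 -0.2599  0.3887] rotvec [-0.7225 -0.9066  0.371 ] deg 69.7
t 20.2 tcp [0.5111 0.3445 0.2909] d [ 0.005  0.002 -1.   ] y [0.919 0.395 0.005] q [ 0.46  0.39  0.3   1.48 -0.    1.63] gap 0.0301 F [ 1.2 -0.8  0. ]
target tcp [ 0.4463 -0.1227  0.2001] shift [ 0.0898 -0.2447  0.4035] rotvec [-0.7754 -0.3287  0.1323] deg 48.8
```

drive_tool:
  moves:
    - [[0, -0.03, 0.05, -0.1, 0, 0, 165], [0, -0.06, 0.1, -0.2, 0, 0, 165], [0, -0.09, 0.15, -0.3, 0, 0, 165], [0, -0.12, 0.2, -0.4, 0, 0, 100], [0, -0.15, 0.25, -0.5, 0, 0, 0]]

```text
clock: 20.82
tcp_pos: [0.471, 0.054, 0.2889]
orientation: [0.67, 0.23, 0.668, -0.229]
wrist_force: [1.0, 0.2, 0.2]
finger_gap: 0.0654
```

```bash
python3 -c "
from h import *
tin(2.760-np.pi/2,(.5362,-.1588,2.760),50,back=.18)
"
```

```text
t 20.82 tcp [0.471  0.054  0.2889] d [ 0.003  0.002 -1.   ] y [0.614 0.79  0.003] q [-0.06  0.1  -0.08  1.39  0.    0.6 ] gap 0.0654 F [1.  0.2 0.2]
target tcp [ 0.3893 -0.0998  0.1335] shift [ 0.1549 -0.172   0.0297] rotvec [-0.2623 -0.8652  0.1192] deg 52.2
```

```bash
python3 -c "
from h import *
tin(2.760-np.pi/2,(.5362,-.1588,2.760),50,back=.12)
"
```

```text
t 20.82 tcp [0.471  0.054  0.2889] d [ 0.003  0.002 -1.   ] y [0.614 0.79  0.003] q [-0.06  0.1  -0.08  1.39  0.    0.6 ] gap 0.0654 F [1.  0.2 0.2]
target tcp [ 0.4319 -0.117   0.0949] shift [ 0.1936 -0.1595  0.0738] rotvec [-0.2623 -0.8652  0.1192] deg 52.2
```

drive_tool:
  moves:
    - [[0.02, -0.035, 0.016, -0.05, -0.17, 0.024, 0], [0.05, -0.07, 0.032, -0.1, -0.34, 0.048, 0], [0.08, -0.105, 0.048, -0.16, -0.52, 0.072, 0], [0.11, -0.14, 0.064, -0.21, -0.7, 0.095, 0], [0.15, -0.16, 0.074, -0.262, -0.865, 0.119, 0]]

```text
clock: 21.45
tcp_pos: [0.4645, -0.1244, 0.1936]
orientation: [0.902, 0.078, 0.385, -0.181]
wrist_force: [0.0, -0.2, -0.5]
finger_gap: 0.0856
```

```bash
python3 -c "
from h import *
tin(2.760-np.pi/2,(.5362,-.1588,2.760),50,back=.12)
pic('scene','t1.png',(100,120,300,330),3); pic('top','t2.png',(230,150,430,330),3)
"
```

```text
t 21.45 tcp [ 0.4645 -0.1244  0.1936] d [ 0.639 -0.266 -0.722] y [0.386 0.923 0.002] q [-0.46 -0.38 -1.03  0.16  0.04 -0.04] gap 0.0856 F [ 0.  -0.2 -0.5]
target tcp [ 0.4319 -0.117   0.0949] shift [ 0.0485 -0.0059 -0.0921] rotvec [-0.0113 -0.1089  0.0094] deg 6.3
```

View pics/t1.png

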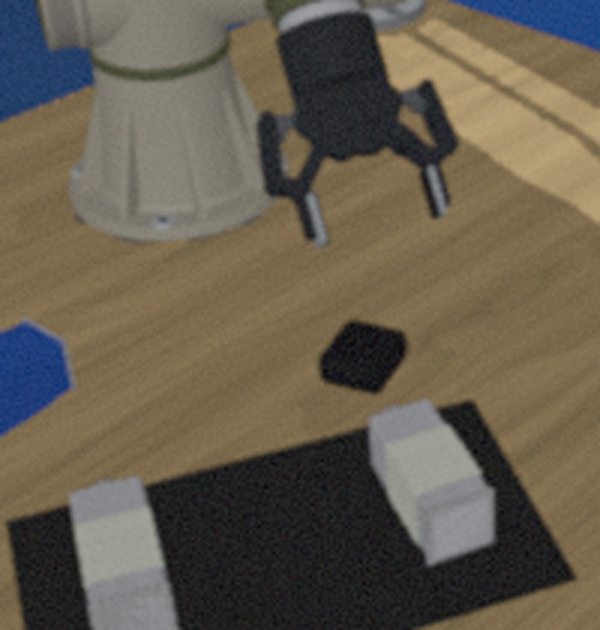

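View pics/t2.png

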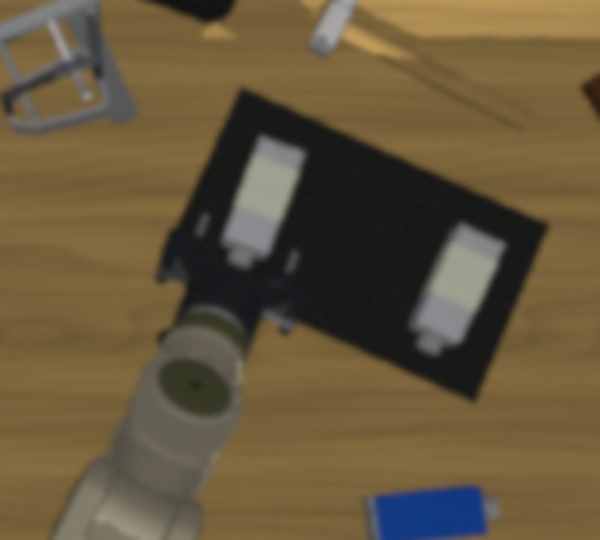

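```bash
cat > kin.py <<'E'
from h import *
S=[([.2254,-.529,.2313],[-1.31,.31,.05,1.3,0,1.43]),([.3314,-.265,.2315],[-.86,.02,-.31,1.24,0,.97]),([.4258,-.0298,.2318],[-.26,.02,-.3,1.24,0,.67]),([.454,.0442,.1801],[-.08,.11,-.34,1.13,0,.38]),([.4585,.0434,.0891],[-.08,.19,-.49,.89,0,.38]),
([.5806,.0488,.2257],[-.05,.33,.06,1.3,0,1.11]),([.6279,.0682,.2265],[-.02,.43,.2,1.34,0,1.14]),([.6268,.068,.1901],[-.02,.44,.13,1.26,0,1.14]),([.6279,.068,.2932],[-.02,.42,.36,1.5,0,1.14]),([.3472,.2998,.2907],[.54,.07,-.11,1.39,0,2.61]),([.3465,.2982,.0838],[.53,.2,-.49,.89,0,2.61]),([.5114,.3447,.2924],[.46,.39,.3,1.48,0,1.63]),([.4645,-.1244,.1936],[-.46,-.38,-1.03,.16,.04,-.04]),([.471,.054,.2889],[-.06,.1,-.08,1.39,0,.6])]
def fk(p,q):
    L1,L2,e,L3,h,r0,off=p; ph=q[1]-q[2]; th=ph+q[3]
    # tool with j5 yaw (about axis normal to tool in plane)
    r=r0+L1*np.sin(q[1])+L2*np.cos(ph+e); z=h+L1*np.cos(q[1])-L2*np.sin(ph+e)
    r+=L3*np.cos(th)*np.cos(q[4]); z-=L3*np.sin(th)*np.cos(q[4]); l=off+L3*np.sin(q[4])*SG
    c,s=np.cos(q[0]),np.sin(q[0]); return np.array([c*r-s*l,s*r+c*l,z])
SG=1
r=least_squares(lambda p:np.concatenate([fk(p,q)-x for x,q in S]),[.4,.4,0,.25,.3,0,.07],loss='soft_l1',f_scale=.005)
p=r.x
if __name__=="__main__":
    print(np.round(p,3),np.abs(r.fun).max())
    def ik(X,tiltdeg,az):
        t=np.radians(tiltdeg); d=np.array([np.sin(t)*np.cos(az),np.sin(t)*np.sin(az),-np.cos(t)])
        def f(q):
            th=q[1]-q[2]+q[3]; c,s=np.cos(q[0]),np.sin(q[0]); a=np.cos(th)*np.cos(q[4]); l=SG*np.sin(q[4])
            return np.concatenate([fk(p,q)-X,.3*(np.array([c*a-s*l,s*a+c*l,-np.sin(th)*np.cos(q[4])])-d)])
        o=least_squares(f,[-.4,.2,0,1,0],bounds=([-2.7,-.86,-1.03,-2.2,-1.47],[2.7,1.69,1.26,2.34,1.5])); return np.round(o.x,2),round(np.abs(o.fun).max(),4)
    for n,v in(("A",(.5362,-.1588,2.760)),("B",(.4386,-.3684,2.691))):
        a=v[2]
        for tl in(60,50,40,30,20): 
            G=np.array([v[0]+.035*np.cos(a),v[1]+.035*np.sin(a),.03]); t=np.radians(tl); d=np.array([np.sin(t)*np.cos(a-np.pi),np.sin(t)*np.sin(a-np.pi),-np.cos(t)])
            print(n,tl,ik(G+.019*d,tl,a-np.pi), ik(G+(.019-.06)*d,tl,a-np.pi))
        for tl in(-20,-30,-40,-50,-60):
            t=np.radians(tl); d=np.array([np.sin(t)*np.cos(a-np.pi),np.sin(t)*np.sin(a-np.pi),-np.cos(t)])
            print(n,tl,ik(np.array([v[0],v[1],.099])+.019*d,tl,a-np.pi))
E
python3 kin.py
```

```text
[ 0.511  0.408 -0.131  0.435  0.235  0.007  0.08 ] 0.0033455627160419166
A 60 (array([-0.17,  0.31, -1.03, -0.53, -0.3 ]), np.float64(0.0607)) (array([-0.08,  0.11, -1.03, -0.26, -0.37]), np.float64(0.073))
A 50 (array([-0.37,  0.21, -1.03, -0.36, -0.06]), np.float64(0.0418)) (array([-0.34,  0.01, -1.03, -0.12, -0.08]), np.float64(0.0494))
A 40 (array([-0.44,  0.19, -1.03, -0.26,  0.02]), np.float64(0.019)) (array([-0.44, -0.01, -1.03, -0.05,  0.02]), np.float64(0.0224))
A 30 (array([-0.47,  0.17, -0.98, -0.1 ,  0.04]), np.float64(0.0)) (array([-0.48, -0.  , -0.98,  0.08,  0.05]), np.float64(0.0))
A 20 (array([-0.46,  0.21, -0.8 ,  0.21,  0.03]), np.float64(0.0)) (array([-0.46,  0.08, -0.77,  0.38,  0.03]), np.float64(0.0))
A -20 (array([-0.42,  0.65,  0.14,  1.41, -0.01]), np.float64(0.0))
A -30 (array([-0.42,  0.81,  0.35,  1.64, -0.02]), np.float64(0.0))
A -40 (array([-0.42,  0.97,  0.57,  1.87, -0.02]), np.float64(0.0))
A -50 (array([-0.41,  1.15,  0.82,  2.12, -0.02]), np.float64(0.0))
A -60 (array([-0.41,  1.31,  1.05,  2.34, -0.03]), np.float64(0.0051))
B 60 (array([-1.54,  0.
[... 281 characters left out ...]
-0.2 ,  0.46]), np.float64(0.008)) (array([-1.32,  0.06, -1.03,  0.04,  0.5 ]), np.float64(0.0107))
B 30 (array([-1.11,  0.21, -0.92,  0.01,  0.31]), np.float64(0.0)) (array([-1.17,  0.05, -0.92,  0.19,  0.34]), np.float64(0.0))
B 20 (array([-1.01,  0.24, -0.75,  0.28,  0.18]), np.float64(0.0)) (array([-1.04,  0.12, -0.72,  0.44,  0.19]), np.float64(0.0))
B -20 (array([-0.76,  0.67,  0.18,  1.41, -0.11]), np.float64(0.0))
B -30 (array([-0.74,  0.83,  0.39,  1.64, -0.14]), np.float64(0.0))
B -40 (array([-0.72,  0.99,  0.62,  1.88, -0.17]), np.float64(0.0))
B -50 (array([-0.7 ,  1.18,  0.89,  2.14, -0.19]), np.float64(0.0))
B -60 (array([-0.69,  1.33,  1.09,  2.34, -0.21]), np.float64(0.0069))
```

```bash
python3 -c "
from h import *
tin(2.760-np.pi/2,(.5362,-.1588,2.760),28,back=.08)
"
```

```text
t 21.55 tcp [ 0.4674 -0.1279  0.1966] d [ 0.641 -0.271 -0.718] y [0.391 0.92  0.002] q [-0.46 -0.38 -1.02  0.15  0.04 -0.04] gap 0.0856 F [-0.6 -0.1 -0.2]
target tcp [ 0.4771 -0.1351  0.0839] shift [ 0.0891 -0.003  -0.07  ] rotvec [-0.0176  0.2817  0.0106] deg 16.2
```

drive_tool:
  moves:
    - [[0.02, 0, -0.014, -0.004, 0.07, 0.002, 0], [0.04, -0.001, -0.028, -0.008, 0.14, 0.004, 0], [0.06, -0.002, -0.045, -0.012, 0.2, 0.006, 0], [0.08, -0.003, -0.06, -0.016, 0.27, 0.009, 0], [0.089, -0.003, -0.07, -0.018, 0.282, 0.01, 0]]

```text
clock: 22.18
tcp_pos: [0.4763, -0.1345, 0.0817]
orientation: [0.841, 0.098, 0.507, -0.162]
wrist_force: [0.4, -1.1, 0.7]
finger_gap: 0.0852
```

```bash
python3 -c "
from h import *
tin(2.760-np.pi/2,(.5362,-.1588,2.760),28,back=.0)
pic('scene','t3.png',(100,120,300,330),3); pic('top','t4.png',(230,150,430,330),3)
"
```

```text
t 22.18 tcp [ 0.4763 -0.1345  0.0817] d [ 0.432 -0.174 -0.885] y [ 0.372  0.928 -0.   ] q [-0.46 -0.04 -0.92  0.21  0.04 -0.07] gap 0.0852 F [ 0.4 -1.1  0.7]
target tcp [ 0.512  -0.1491  0.0132] shift [ 0.0786 -0.0002  0.0022] rotvec [ 0.0002 -0.0042  0.0004] deg 0.2
```

View pics/t3.png

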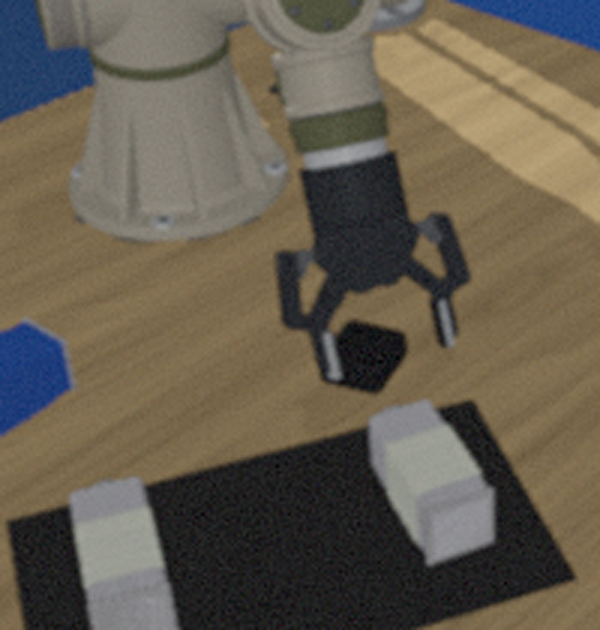

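View pics/t4.png

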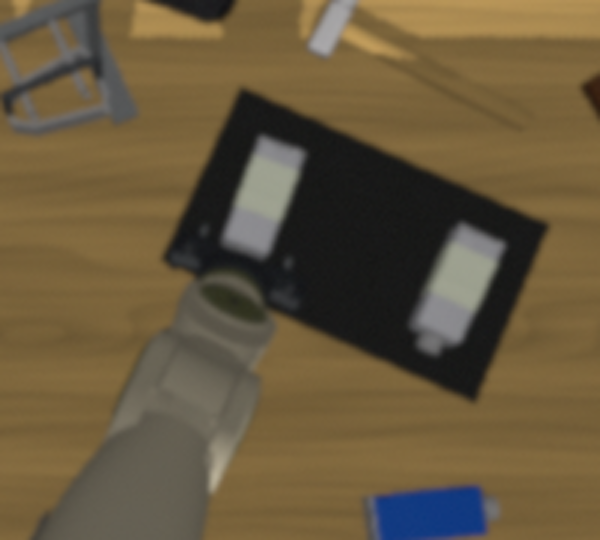

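drive_tool:
  moves:
    - [[0.02, 0, 0.002, 0, -0.004, 0, 0], [0.04, 0, 0.002, 0, -0.004, 0, 0], [0.06, 0, 0.002, 0, -0.004, 0, 0], [0.075, 0, 0.002, 0, -0.004, 0, 0], [0.076, 0, 0.002, 0, -0.004, 0, 0]]

```text
clock: 22.9
tcp_pos: [0.5083, -0.1469, 0.0141]
orientation: [0.841, 0.098, 0.507, -0.162]
wrist_force: [-0.3, -0.6, 0.2]
finger_gap: 0.0853
```

drive_tool:
  moves:
    - [[0, 0, 0, 0, 0, 0, 60], [0, 0, 0, 0, 0, 0, 120], [0, 0, 0, 0, 0, 0, 200], [0, 0, 0, 0, 0, 0, 255], [0, 0, 0, 0, 0, 0, 255]]
  squeeze: 70

```text
clock: 23.52
tcp_pos: [0.5084, -0.1469, 0.015]
orientation: [0.841, 0.098, 0.506, -0.162]
wrist_force: [-4.1, 1.2, 5.8]
finger_gap: 0.0512
```

```bash
python3 -c "
from h import *
st()
pic('scene','t5.png',(100,120,300,330),3)
"
```

```text
t 23.52 tcp [ 0.5084 -0.1469  0.015 ] d [ 0.435 -0.174 -0.884] y [ 0.372  0.928 -0.   ] q [-0.45  0.16 -0.95 -0.02  0.03 -0.06] gap 0.0512 F [-4.1  1.2  5.8]
```

View pics/t5.png

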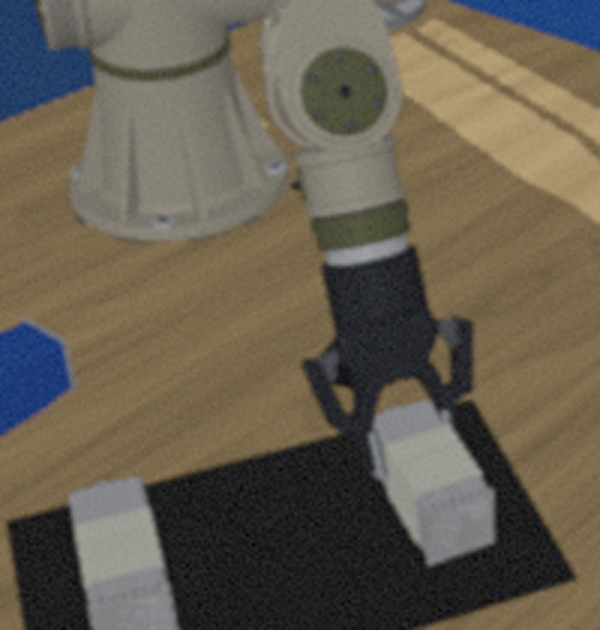

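```bash
cat >> h.py <<'E'
def at(G,az,tilt,psi):
    go(G,psi,tilt=np.radians(tilt),az=az)
E
python3 -c "
from h import *
a=2.760
at([.51,-.148,.16],a-np.pi,0,a-np.pi/2)
"
```

```text
t 23.57 tcp [ 0.5084 -0.1469  0.015 ] d [ 0.435 -0.174 -0.884] y [ 0.372  0.928 -0.   ] q [-0.45  0.16 -0.95 -0.02  0.03 -0.06] gap 0.0516 F [-4.2  1.4  7.2]
target tcp [ 0.51  -0.148  0.141] shift [-0.1104 -0.0005  0.0607] rotvec [ 4.000e-04  4.872e-01 -0.000e+00] deg 27.9
```

drive_tool:
  moves:
    - [[-0.02, 0, 0.01, 0, 0.02, 0, 255], [-0.045, 0, 0.022, 0, 0.12, 0, 255], [-0.07, 0, 0.036, 0, 0.24, 0, 255], [-0.095, 0, 0.05, 0, 0.38, 0, 255], [-0.11, 0, 0.06, 0, 0.487, 0, 255]]

```text
clock: 24.2
tcp_pos: [0.5104, -0.1477, 0.1427]
orientation: [0.694, 0.134, 0.695, -0.134]
wrist_force: [1.5, -0.1, -3.6]
finger_gap: 0.0515
```

```bash
python3 -c "
from h import *
a=2.760
at([.536,-.159,.16],a-np.pi,-50,a-np.pi/2)
pic('scene','t6.png',(100,100,300,310),3)
"
```

```text
t 24.2 tcp [ 0.5104 -0.1477  0.1427] d [-0.001  0.    -1.   ] y [ 0.372  0.928 -0.   ] q [-0.43  0.27 -0.23  1.07 -0.   -0.05] gap 0.0515 F [ 1.5 -0.1 -3.6]
target tcp [ 0.5225 -0.1536  0.1478] shift [-0.0051 -0.001   0.0134] rotvec [2.00e-04 8.72e-01 4.00e-04] deg 50.0
```

View pics/t6.png

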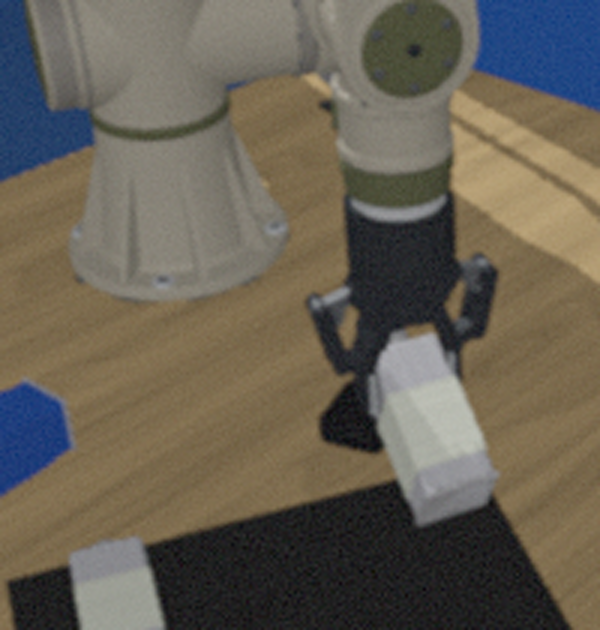

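drive_tool:
  moves:
    - [[-0.001, 0, 0.003, 0, 0.17, 0, 255], [-0.002, 0, 0.006, 0, 0.35, 0, 255], [-0.003, -0.001, 0.008, 0, 0.52, 0, 255], [-0.004, -0.001, 0.011, 0, 0.7, 0, 255], [-0.005, -0.001, 0.013, 0, 0.872, 0, 255]]

```text
clock: 24.88
tcp_pos: [0.5252, -0.1553, 0.1484]
orientation: [0.335, 0.178, 0.923, -0.065]
wrist_force: [1.8, -0.8, -3.5]
finger_gap: 0.0513
```

```bash
python3 -c "
from h import *
a=2.760
at([.536,-.159,.108],a-np.pi,-58,a-np.pi/2)
pic('scene','t7.png',(140,100,340,310),3)
"
```

```text
t 24.88 tcp [ 0.5252 -0.1553  0.1484] d [-0.712  0.286 -0.642] y [ 0.373  0.928 -0.   ] q [-0.42  1.13  0.93  2.25 -0.03 -0.02] gap 0.0513 F [ 1.8 -0.8 -3.5]
target tcp [ 0.521  -0.153   0.0979] shift [0.036  0.0006 0.0357] rotvec [-0.0006  0.1382 -0.    ] deg 7.9
```

View pics/t7.png

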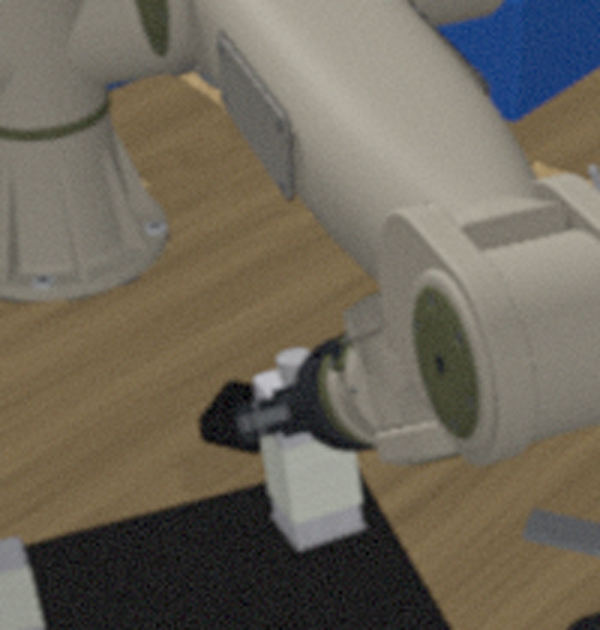

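```bash
python3 -c "
from h import *
a=2.760
at([.536,-.159,.110],a-np.pi,-55,a-np.pi/2)
"
```

```text
t 24.93 tcp [ 0.5237 -0.1547  0.1354] d [-0.73   0.294 -0.617] y [0.373 0.928 0.001] q [-0.42  1.16  0.95  2.26 -0.03 -0.02] gap 0.0513 F [ -1.6  -0.  -20.2]
target tcp [ 0.5216 -0.1532  0.0991] shift [0.0244 0.0006 0.027 ] rotvec [ 0.      0.054  -0.0008] deg 3.1
```

drive_tool:
  moves:
    - [[0, 0, 0, 0, 0, 0, 255], [0.006, 0, 0.007, 0, 0.01, 0, 255], [0.012, 0, 0.014, 0, 0.02, 0, 255], [0.019, 0, 0.021, 0, 0.03, 0, 255], [0.024, 0, 0.027, 0, 0.04, 0, 255]]

```text
clock: 25.55
tcp_pos: [0.5219, -0.154, 0.1008]
orientation: [0.303, 0.181, 0.934, -0.058]
wrist_force: [-0.1, 0.5, -3.4]
finger_gap: 0.0514
```

```bash
python3 -c "
from h import *
a=2.760
at([.536,-.159,.106],a-np.pi,-55,a-np.pi/2)
pic('scene','t8.png',(140,100,340,310),3)
"
```

```text
t 25.55 tcp [ 0.5219 -0.154   0.1008] d [-0.751  0.302 -0.588] y [0.373 0.928 0.   ] q [-0.42  1.22  0.95  2.25 -0.03 -0.02] gap 0.0514 F [-0.1  0.5 -3.4]
target tcp [ 0.5216 -0.1532  0.0951] shift [0.0038 0.0006 0.0042] rotvec [-0.      0.0171 -0.0007] deg 1.0
```

View pics/t8.png

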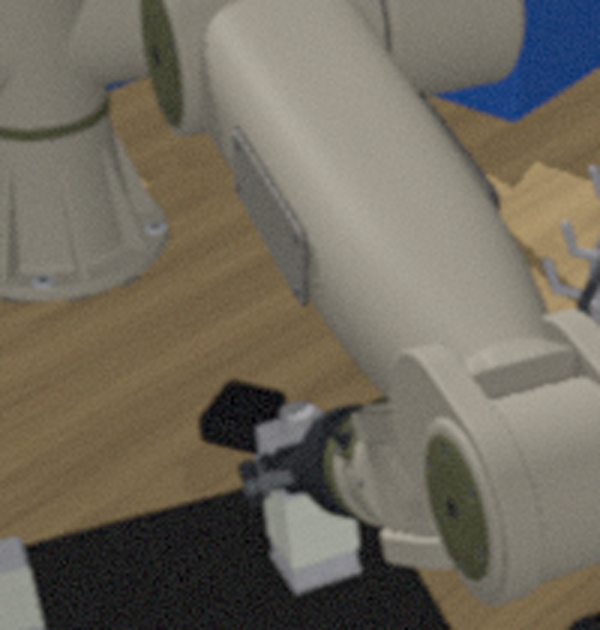

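drive_tool:
  moves:
    - [[0.001, 0, 0.001, 0, 0.005, 0, 255], [0.002, 0, 0.003, 0, 0.01, 0, 255], [0.004, 0, 0.004, 0, 0.015, 0, 255], [0.005, 0, 0.005, 0, 0.015, 0, 255], [0.005, 0, 0.005, 0, 0.015, 0, 255]]

```text
clock: 26.22
tcp_pos: [0.5204, -0.1533, 0.0935]
orientation: [0.295, 0.181, 0.936, -0.057]
wrist_force: [1.3, 0.7, 4.4]
finger_gap: 0.0513
```

```bash
python3 -c "
from h import *
a=2.760
at([.536,-.159,.103],a-np.pi,-55,a-np.pi/2)
"
```

```text
t 26.23 tcp [ 0.5204 -0.1533  0.0935] d [-0.76   0.306 -0.573] y [0.373 0.928 0.   ] q [-0.42  1.24  0.96  2.26 -0.03 -0.02] gap 0.0513 F [1.3 0.7 4.4]
target tcp [ 0.5216 -0.1532  0.0921] shift [-0.      0.0006  0.0018] rotvec [-0.     -0.0007 -0.0007] deg 0.1
```

drive_tool:
  moves:
    - [[0, 0, 0.001, 0, 0, 0, 180], [0, 0, 0.001, 0, 0, 0, 90], [0, 0, 0.001, 0, 0, 0, 30], [0, 0, 0.001, 0, 0, 0, 0], [0, 0, 0.001, 0, 0, 0, 0]]

```text
clock: 26.85
tcp_pos: [0.5209, -0.1536, 0.0926]
orientation: [0.295, 0.181, 0.936, -0.057]
wrist_force: [0.5, -0.2, 0.0]
finger_gap: 0.0854
```

```bash
python3 -c "
from h import *
st()
pic('scene','t9.png',(140,100,340,310),3)
"
```

```text
t 26.85 tcp [ 0.5209 -0.1536  0.0926] d [-0.76   0.306 -0.573] y [0.373 0.928 0.   ] q [-0.42  1.24  0.96  2.26 -0.03 -0.02] gap 0.0854 F [ 0.5 -0.2  0. ]
```

View pics/t9.png

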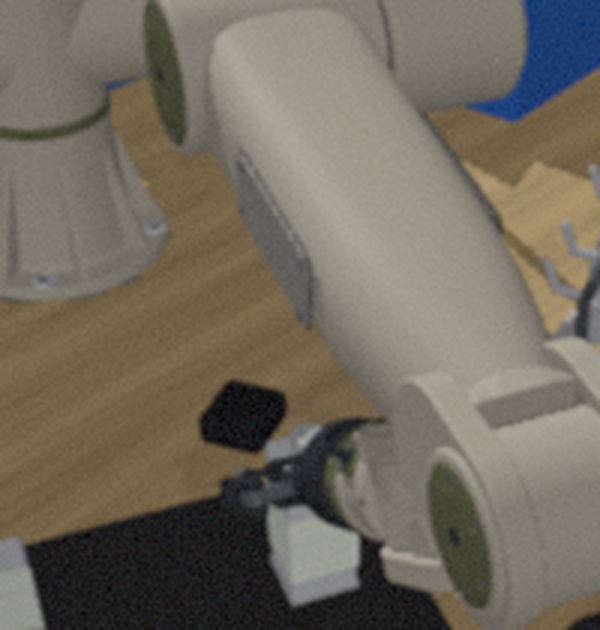

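drive_tool:
  moves:
    - [[-0.01, 0, 0, 0, 0, 0, 0], [-0.03, 0, 0, 0, 0, 0, 0], [-0.05, 0, -0.005, 0, 0, 0, 0], [-0.08, 0, -0.02, 0, 0, 0, 0], [-0.11, 0, -0.04, 0, 0, 0, 0]]

```text
clock: 27.52
tcp_pos: [0.5233, -0.1589, 0.1581]
orientation: [0.315, 0.181, 0.93, -0.061]
wrist_force: [-0.1, 0.9, -0.7]
finger_gap: 0.0851
```

```bash
python3 -c "
from h import *
st()
pic('scene','t10.png',(100,100,340,310),3)
at([.45,-.25,.30],-.45,0,1.12)
"
```

```text
t 27.52 tcp [ 0.5233 -0.1589  0.1581] d [-0.736  0.298 -0.608] y [0.375 0.927 0.002] q [-0.42  1.18  1.03  2.34 -0.03 -0.03] gap 0.0851 F [-0.1  0.9 -0.7]
t 27.57 tcp [ 0.5236 -0.1592  0.1609] d [-0.733  0.297 -0.612] y [0.375 0.927 0.001] q [-0.42  1.17  1.03  2.34 -0.03 -0.03] gap 0.0854 F [-0.4  0.2  1.8]
target tcp [ 0.45  -0.25   0.281] shift [-0.0465 -0.1116 -0.116 ] rotvec [ 0.0628 -0.9122  0.0293] deg 52.4
```

View pics/t10.png

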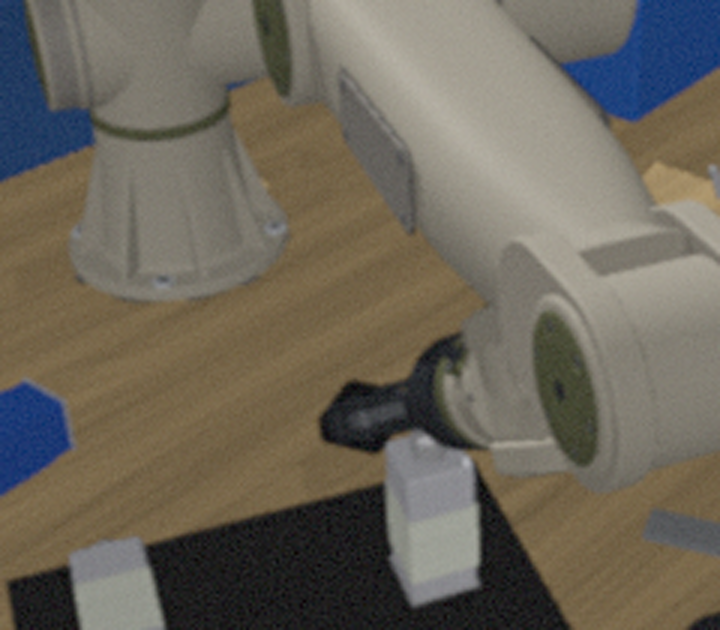

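drive_tool:
  moves:
    - [[-0.025, 0, -0.032, 0, -0.05, 0, 0], [-0.05, 0, -0.065, 0, -0.2, 0, 0], [-0.065, -0.03, -0.09, 0.02, -0.38, 0.01, 0], [-0.06, -0.07, -0.105, 0.04, -0.56, 0.02, 0], [-0.047, -0.11, -0.116, 0.06, -0.74, 0.03, 0]]

```text
clock: 28.2
tcp_pos: [0.4505, -0.2498, 0.2832]
orientation: [0.631, 0.168, 0.743, -0.146]
wrist_force: [-0.8, -1.4, 1.5]
finger_gap: 0.0853
```

```bash
python3 -c "
from h import *
st()
pic('scene','u1.png',(100,150,300,350),3); pic('top','u2.png',(250,150,450,330),3)
at([.38,-.31,.20],2.691-np.pi,10,2.691-np.pi/2)
"
```

```text
t 28.2 tcp [ 0.4505 -0.2498  0.2832] d [-0.147  0.065 -0.987] y [ 0.434  0.901 -0.006] q [-0.64  0.33  0.18  1.58 -0.04 -0.19] gap 0.0853 F [-0.8 -1.4  1.5]
t 28.3 tcp [ 0.4422 -0.2461  0.2835] d [-0.154  0.069 -0.986] y [ 0.438  0.899 -0.005] q [-0.64  0.32  0.16  1.58 -0.04 -0.19] gap 0.0851 F [-0.1  0.5  0.7]
target tcp [ 0.383  -0.3114  0.1813] shift [ 0.1054 -0.0841 -0.0069] rotvec [-0.0031 -0.344   0.0052] deg 19.7
```

View pics/u1.png

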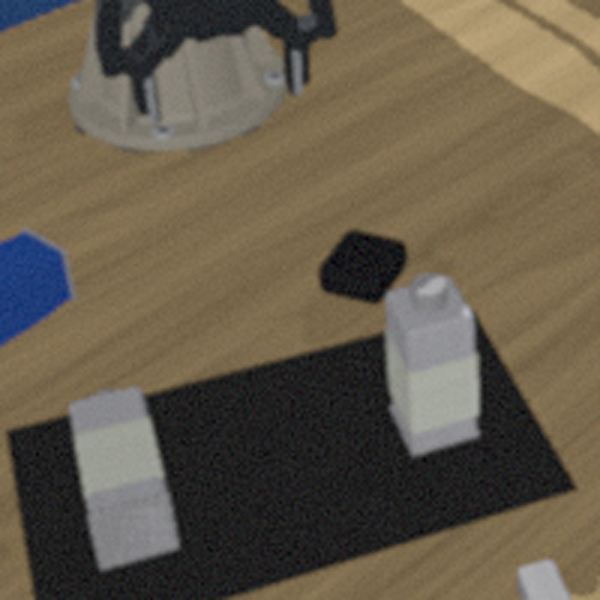

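View pics/u2.png

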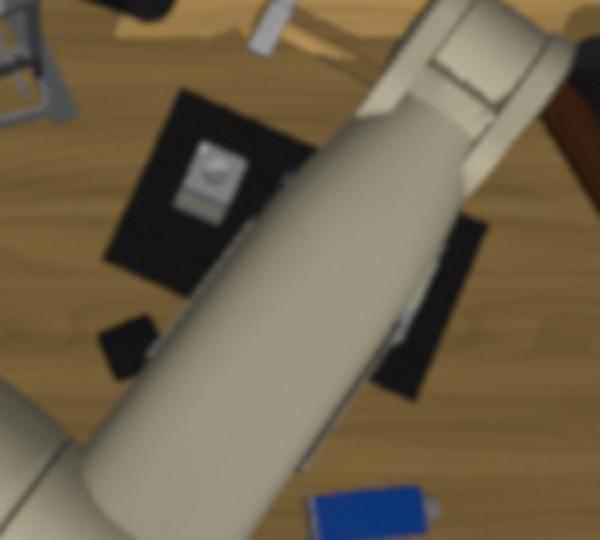

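```bash
python3 -c "
from h import *
v=(.4386,-.3684,2.691)
tin(v[2]-np.pi/2,v,28,back=.1,g=.037)
"
```

```text
t 28.3 tcp [ 0.4422 -0.2461  0.2835] d [-0.154  0.069 -0.986] y [ 0.438  0.899 -0.005] q [-0.64  0.32  0.16  1.58 -0.04 -0.19] gap 0.0851 F [-0.1  0.5  0.7]
target tcp [ 0.3711 -0.3357  0.1015] shift [ 0.1841 -0.1108  0.0065] rotvec [-0.0023 -0.6582  0.0057] deg 37.7
```

drive_tool:
  moves:
    - [[0.03, -0.025, 0, 0, -0.14, 0, 0], [0.06, -0.05, 0.002, 0, -0.28, 0, 0], [0.1, -0.08, 0.004, 0, -0.42, 0.003, 0], [0.14, -0.11, 0.006, -0.002, -0.56, 0.005, 0], [0.184, -0.111, 0.0065, -0.002, -0.658, 0.006, 0]]

```text
clock: 28.92
tcp_pos: [0.3699, -0.3372, 0.1019]
orientation: [0.837, 0.114, 0.5, -0.193]
wrist_force: [1.0, -1.6, -1.0]
finger_gap: 0.0852
```

```bash
python3 -c "
from h import *
v=(.4386,-.3684,2.691)
tin(v[2]-np.pi/2,v,28,back=.003,g=.037)
pic('scene','u3.png',(50,150,300,350),3); pic('top','u4.png',(270,150,470,330),3)
"
```

```text
t 28.93 tcp [ 0.3699 -0.3372  0.1019] d [ 0.426 -0.209 -0.88 ] y [ 0.438  0.899 -0.002] q [-1.07 -0.05 -0.85  0.35  0.28 -0.56] gap 0.0852 F [ 1.  -1.6 -1. ]
target tcp [ 0.4121 -0.3556  0.0159] shift [ 0.0975  0.0021 -0.0004] rotvec [-0.0015  0.0055  0.003 ] deg 0.4
```

View pics/u3.png

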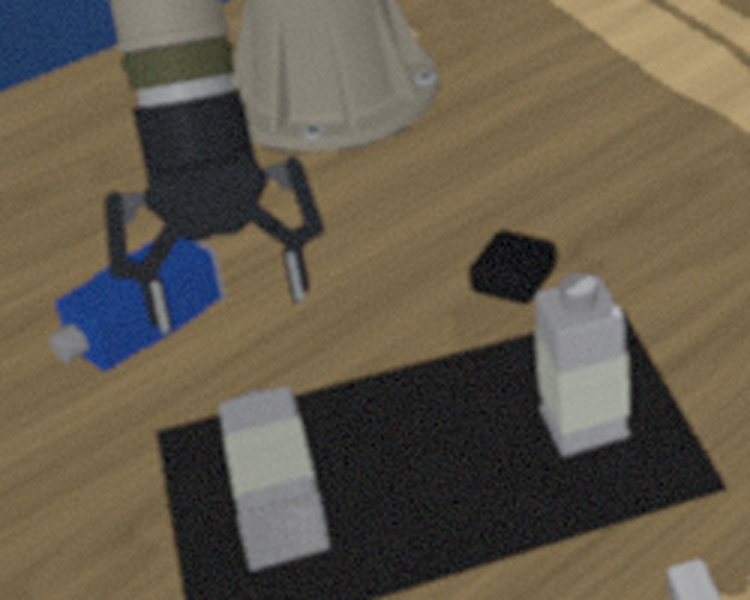

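View pics/u4.png

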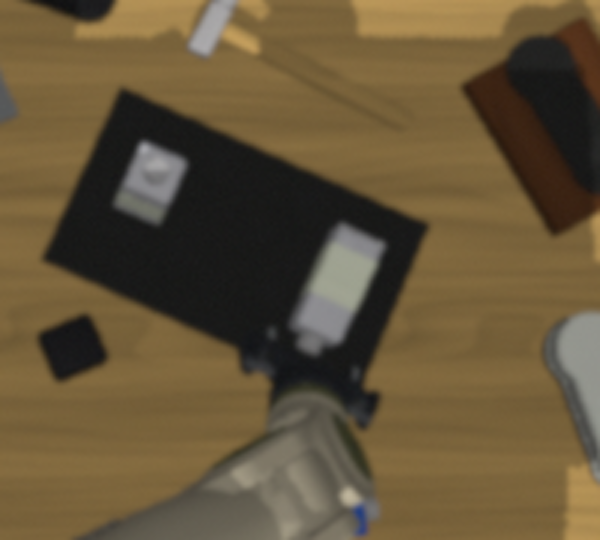

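drive_tool:
  moves:
    - [[0.025, 0.001, 0, -0.001, 0.005, 0.003, 0], [0.05, 0.001, 0, -0.001, 0.005, 0.003, 0], [0.075, 0.002, 0, -0.001, 0.005, 0.003, 0], [0.092, 0.002, 0, -0.001, 0.005, 0.003, 0], [0.096, 0.002, 0, -0.001, 0.005, 0.003, 0]]

```text
clock: 29.65
tcp_pos: [0.4038, -0.3401, 0.0042]
orientation: [0.83, 0.124, 0.511, -0.186]
wrist_force: [0.0, -0.9, 0.1]
finger_gap: 0.0855
```

drive_tool:
  moves:
    - [[0, 0, 0, 0, 0, 0, 60], [0, 0, 0, 0, 0, 0, 120], [0, 0, 0, 0, 0, 0, 200], [0, 0, 0, 0, 0, 0, 255], [0, 0, 0, 0, 0, 0, 255]]
  squeeze: 70

```text
clock: 30.28
tcp_pos: [0.4043, -0.3413, 0.006]
orientation: [0.83, 0.124, 0.51, -0.187]
wrist_force: [-3.0, 0.7, 5.8]
finger_gap: 0.0518
```

```bash
python3 -c "
from h import *
a=2.691
at([.42,-.359,.16],a-np.pi,0,a-np.pi/2)
pic('scene','u5.png',(50,150,300,350),3)
"
```

```text
t 30.27 tcp [ 0.4043 -0.3413  0.006 ] d [ 0.41  -0.184 -0.893] y [0.436 0.9   0.015] q [-0.99  0.2  -0.9   0.08  0.25 -0.49] gap 0.0518 F [-3.   0.7  5.8]
target tcp [ 0.42  -0.359  0.141] shift [-0.1109 -0.0071  0.0802] rotvec [-0.0042  0.4659 -0.0142] deg 26.7
```

View pics/u5.png

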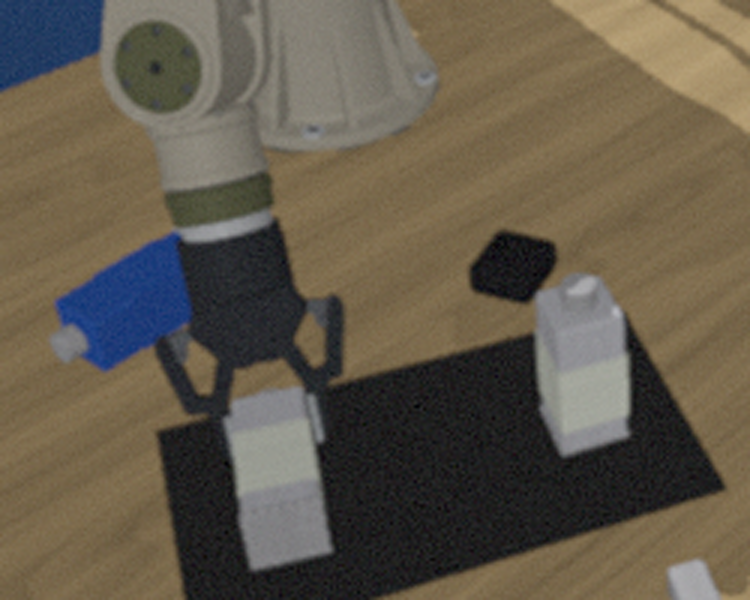

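drive_tool:
  moves:
    - [[-0.02, 0, 0.01, 0, 0.02, 0, 255], [-0.045, -0.001, 0.025, 0, 0.11, 0, 255], [-0.07, -0.003, 0.045, -0.002, 0.23, -0.005, 255], [-0.095, -0.005, 0.065, -0.003, 0.36, -0.01, 255], [-0.11, -0.007, 0.08, -0.004, 0.466, -0.014, 255]]

```text
clock: 30.95
tcp_pos: [0.4207, -0.3594, 0.1431]
orientation: [0.689, 0.158, 0.69, -0.158]
wrist_force: [-0.0, -1.0, -4.0]
finger_gap: 0.0518
```

```bash
python3 -c "
from h import *
a=2.691
at([.44,-.367,.17],a-np.pi,-50,a-np.pi/2)
pic('scene','u6.png',(50,150,300,350),3)
"
```

```text
t 30.95 tcp [ 0.4207 -0.3594  0.1431] d [-0.001 -0.    -1.   ] y [ 0.436  0.9   -0.001] q [-0.85  0.31 -0.17  1.08 -0.   -0.4 ] gap 0.0518 F [-0. -1. -4.]
target tcp [ 0.4269 -0.3607  0.1578] shift [-0.0147  0.0016  0.0061] rotvec [-5.000e-04  8.717e-01  9.000e-04] deg 49.9
```

View pics/u6.png

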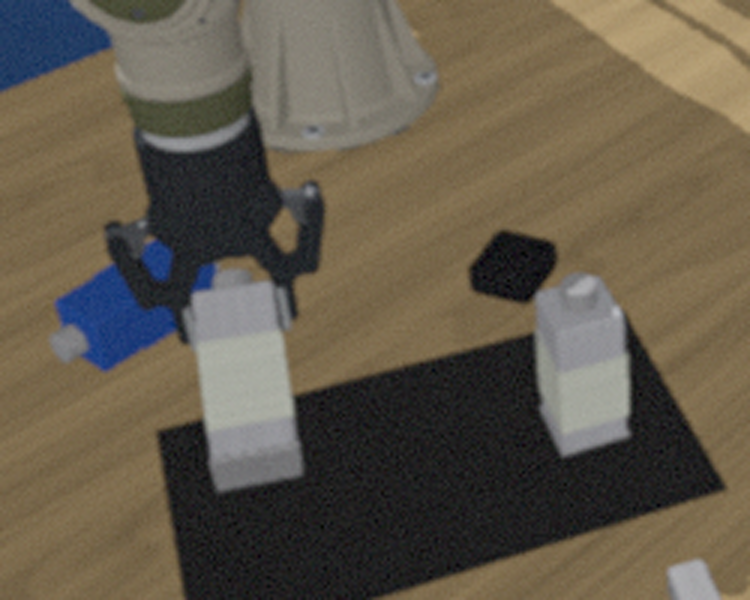

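drive_tool:
  moves:
    - [[-0.003, 0, 0.001, 0, 0.14, 0, 255], [-0.006, 0, 0.002, 0, 0.28, 0, 255], [-0.009, 0.001, 0.004, 0, 0.42, 0, 255], [-0.012, 0.001, 0.005, 0, 0.56, 0, 255], [-0.015, 0.0015, 0.006, 0, 0.7, 0.001, 255]]

```text
clock: 31.62
tcp_pos: [0.4297, -0.3632, 0.1601]
orientation: [0.41, 0.203, 0.884, -0.095]
wrist_force: [0.4, -1.2, -3.8]
finger_gap: 0.0518
```

```bash
python3 -c "
from h import *
a=2.691
at([.44,-.367,.12],a-np.pi,-50,a-np.pi/2)
pic('scene','u7.png',(70,200,230,360),5);pic('top','u8.png')
"
```

```text
t 31.62 tcp [ 0.4297 -0.3632  0.1601] d [-0.581  0.281 -0.764] y [ 0.436  0.9   -0.001] q [-0.74  0.96  0.74  2.04 -0.19 -0.23] gap 0.0518 F [ 0.4 -1.2 -3.8]
target tcp [ 0.4269 -0.3607  0.1078] shift [0.0423 0.0011 0.031 ] rotvec [-0.0013  0.1707  0.0003] deg 9.8
```

View pics/u7.png

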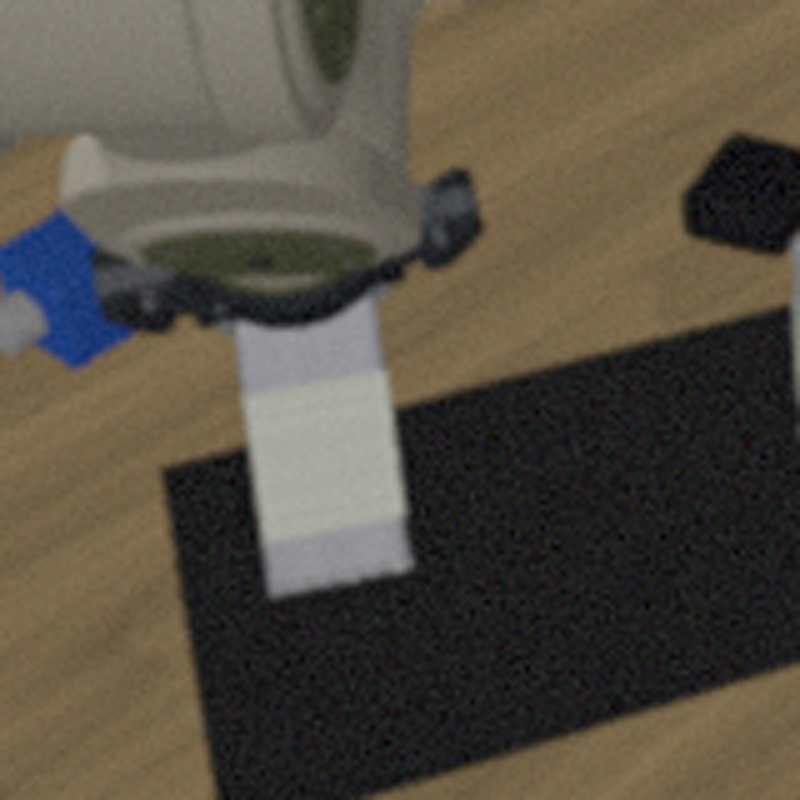

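```bash
cat > m3.py <<'E'
from h import *
v=(.4386,-.3684,2.691)
b=back("scene",[(125,294.6),(149,289.4),(128,315.4),(154,309)],.056)
c,s=np.cos(v[2]),np.sin(v[2])
for p in b: print("local",np.round([c*(p[0]-v[0])+s*(p[1]-v[1]),-s*(p[0]-v[0])+c*(p[1]-v[1])],4))
E
python3 m3.py
cat > m4.py <<'E'
from h import *
s_,p,R=state(); G=p-.019*R[:,0]
# tin frame: x cap dir elevated by th at azimuth a ; z' = top face normal
L=[];px=[]
lab=(.032,-.030)
def add(x,pl,pr):
    for y,q in((.026,pr),(-.026,pl)): L.append([x,y,.026]); px.append(np.array(q)/5+[70,200])
E

```

```text
local [0.0215 0.0248]
local [ 0.0187 -0.0251]
local [-0.0407  0.0268]
local [-0.0423 -0.0251]
```

```bash
cat > m4.py <<'E'
from h import *
def pitch(rows,off,k):
    """rows: (localx, left px, right px) on outward face"""
    s_,p,R=state(); G=p-.019*R[:,0]; y=R[:,1]; a=np.arctan2(-y[0],y[1]); 
    if np.cos(a-2.7)<0: a+=np.pi
    L=[];px=[]
    for x,l,r in rows:
        L+= [[x,.026,.026],[x,-.026,.026]]; px+=[np.array(l)/k+off,np.array(r)/k+off]
    L=np.array(L);px=np.array(px)
    def f(v,full=False):
        th,g,h,y0=v
        X=np.array([np.cos(th)*np.cos(a),np.cos(th)*np.sin(a),np.sin(th)]); Y=np.array([-np.sin(a),np.cos(a),0]); Z=np.cross(X,Y)
        C=G-g*X-h*Z-y0*Y
        r=(proj("scene",C+L@np.c_[X,Y,Z].T)-px)
        return (r,C) if full else np.r_[r.ravel(),(g-.045)/.004,h/.004,y0/.003]
    o=least_squares(f,[1.2,.045,0,0]); r,C=f(o.x,True); print("pitch deg",np.degrees(o.x[0]),"g,h,y0",o.x[1:],"C",C,"res",np.round(r,1).tolist())
if __name__=="__main__":
    pitch([(.02,(245,393),(387,370)),(-.041,(262,543),(405,515)),(-.06,(270,600),(412,567))],np.array([70,200]),5)
E
python3 m4.py
```

```text
pitch deg 60.7590198366551 g,h,y0 [ 0.04762488 -0.00103626 -0.00610773] C [ 0.46003841 -0.38397472  0.12378396] res [[-1.6, 1.1], [-2.4, -1.0], [1.7, 1.4], [0.4, -0.2], [2.2, -0.6], [0.9, -1.4]]
```

```bash
python3 -c "
from h import *
a=2.691
at([.44,-.367,.125],a-np.pi,-55,a-np.pi/2)
"
```

```text
t 31.73 tcp [ 0.4298 -0.3625  0.1505] d [-0.588  0.287 -0.756] y [0.436 0.9   0.004] q [-0.74  0.97  0.74  2.03 -0.19 -0.23] gap 0.0513 F [-0.  -0.  -5.5]
target tcp [ 0.426  -0.3602  0.1141] shift [0.0304 0.0003 0.0205] rotvec [ 0.0028  0.2469 -0.0025] deg 14.1
```

drive_tool:
  moves:
    - [[0.003, 0, 0.002, 0, 0.06, 0, 255], [0.009, 0, 0.006, 0.001, 0.12, 0, 255], [0.016, 0, 0.011, 0.002, 0.18, -0.001, 255], [0.024, 0, 0.016, 0.003, 0.24, -0.002, 255], [0.03, 0, 0.02, 0.003, 0.247, -0.0025, 255]]

```text
clock: 32.35
tcp_pos: [0.426, -0.3607, 0.1137]
orientation: [0.295, 0.213, 0.929, -0.068]
wrist_force: [0.6, 0.5, -4.3]
finger_gap: 0.0516
```

```bash
python3 -c "
from h import *
a=2.691
at([.44,-.367,.114],a-np.pi,-55,a-np.pi/2)
pic('scene','u9.png',(70,200,230,360),5)
"
```

```text
t 32.35 tcp [ 0.426  -0.3607  0.1137] d [-0.735  0.357 -0.576] y [0.436 0.9   0.   ] q [-0.73  1.27  1.09  2.33 -0.22 -0.16] gap 0.0516 F [ 0.6  0.5 -4.3]
target tcp [ 0.426  -0.3602  0.1031] shift [0.0063 0.0004 0.0085] rotvec [-0.0005  0.0031 -0.0009] deg 0.2
```

View pics/u9.png

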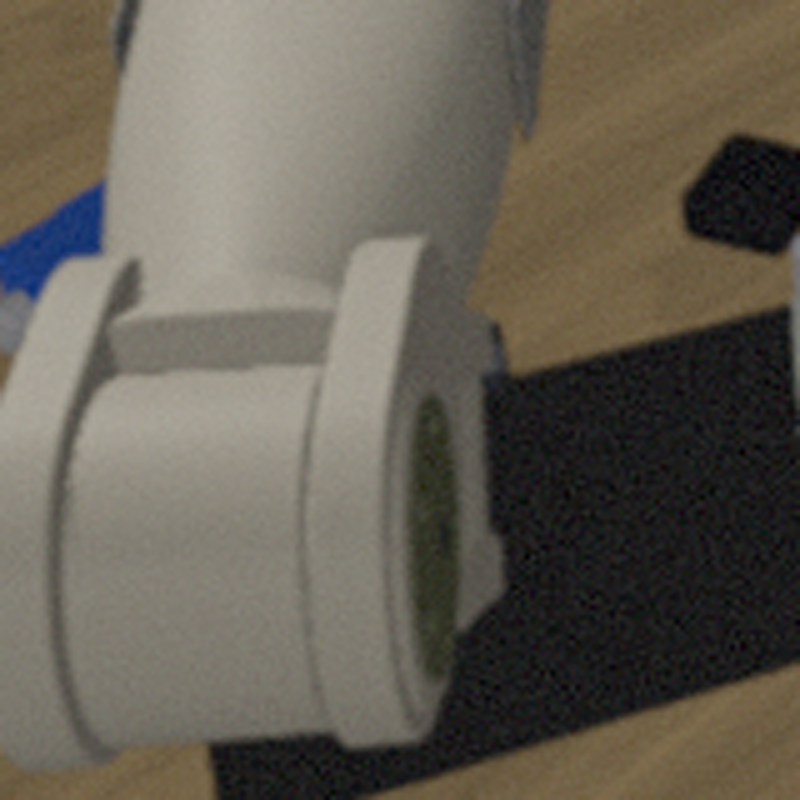

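drive_tool:
  moves:
    - [[0.001, 0, 0.002, 0, 0, 0, 255], [0.003, 0, 0.004, 0, 0, 0, 255], [0.004, 0, 0.006, 0, 0, 0, 255], [0.005, 0, 0.007, 0, 0, 0, 255], [0.005, 0, 0.007, 0, 0, 0, 255]]

```text
clock: 33.02
tcp_pos: [0.4257, -0.3607, 0.1076]
orientation: [0.295, 0.213, 0.929, -0.068]
wrist_force: [0.9, -1.6, 7.8]
finger_gap: 0.0516
```

drive_tool:
  moves:
    - [[0.0006, 0, 0.001, 0, 0, 0, 255], [0.001, 0, 0.0015, 0, 0, 0, 255], [0.0015, 0, 0.002, 0, 0, 0, 255], [0.0015, 0, 0.0025, 0, 0, 0, 255], [0.0015, 0, 0.0025, 0, 0, 0, 255]]
  squeeze: 30

```text
clock: 33.65
tcp_pos: [0.4256, -0.3607, 0.1075]
orientation: [0.295, 0.213, 0.929, -0.068]
wrist_force: [1.8, -1.5, 11.0]
finger_gap: 0.0513
```

```bash
python3 -c "
from h import *
st(); pic('top','u10.png',(270,150,470,330),3)
"
```

```text
t 33.65 tcp [ 0.4256 -0.3607  0.1075] d [-0.736  0.355 -0.577] y [ 0.435  0.9   -0.001] q [-0.73  1.27  1.07  2.31 -0.23 -0.16] gap 0.0513 F [ 1.8 -1.5 11. ]
```

View pics/u10.png

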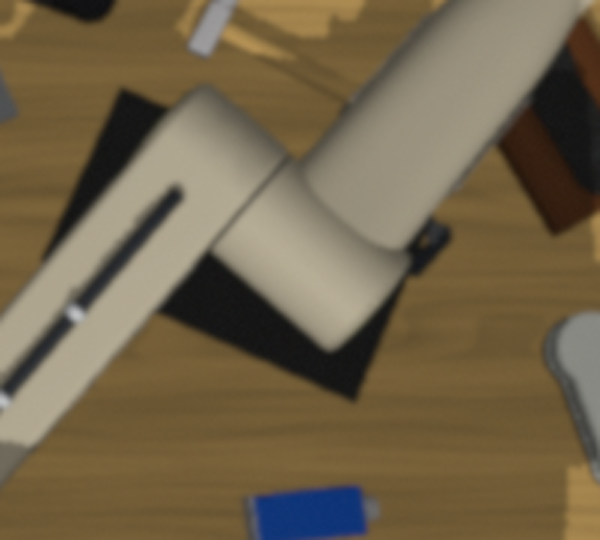

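drive_tool:
  moves:
    - [[0, 0, 0, 0, 0, 0, 180], [0, 0, 0, 0, 0, 0, 90], [0, 0, 0, 0, 0, 0, 30], [0, 0, 0, 0, 0, 0, 0], [0, 0, 0, 0, 0, 0, 0]]

```text
clock: 34.33
tcp_pos: [0.4256, -0.3606, 0.1073]
orientation: [0.294, 0.213, 0.929, -0.068]
wrist_force: [-0.2, -0.0, -0.4]
finger_gap: 0.0852
```

drive_tool:
  moves:
    - [[-0.01, 0, 0, 0, 0, 0, 0], [-0.03, 0, 0, 0, -0.01, 0, 0], [-0.05, 0, -0.01, 0, -0.02, 0, 0], [-0.07, 0, -0.03, 0, -0.05, 0, 0], [-0.09, 0, -0.06, 0, -0.1, 0, 0]]

```text
clock: 34.95
tcp_pos: [0.4352, -0.3605, 0.1944]
orientation: [0.352, 0.205, 0.91, -0.082]
wrist_force: [-0.3, -0.1, -0.3]
finger_gap: 0.0855
```

```bash
python3 -c "
from h import *
st(); pic('top','u11.png',(270,150,470,330),3); pic('scene','u12.png',(50,150,300,350),3)
at([.45,-.25,.32],-.45,0,1.12)
"
```

```text
t 34.95 tcp [ 0.4352 -0.3605  0.1944] d [-0.668  0.315 -0.674] y [ 0.43   0.903 -0.004] q [-0.72  1.13  1.08  2.34 -0.21 -0.19] gap 0.0855 F [-0.3 -0.1 -0.3]
t 35.05 tcp [ 0.436  -0.3616  0.1999] d [-0.662  0.31  -0.683] y [ 0.431  0.903 -0.008] q [-0.72  1.12  1.09  2.34 -0.21 -0.19] gap 0.0856 F [-0.8  0.3  0.2]
target tcp [ 0.45  -0.25   0.301] shift [-0.0437  0.1059 -0.0987] rotvec [ 0.0021 -0.8195  0.0101] deg 47.0
```

View pics/u12.png

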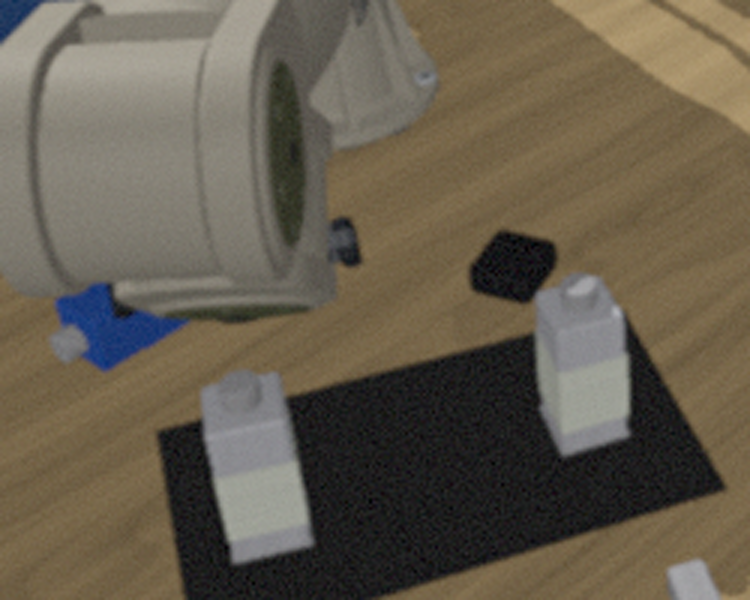

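View pics/u11.png

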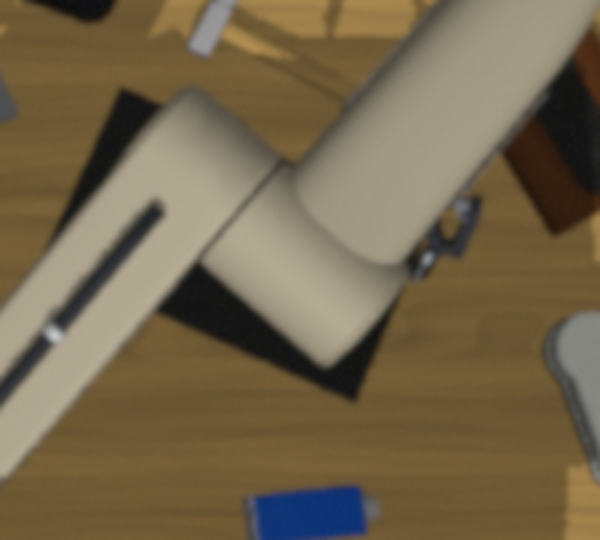

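drive_tool:
  moves:
    - [[-0.02, 0, -0.03, 0, -0.06, 0, 0], [-0.04, 0, -0.06, 0, -0.2, 0, 0], [-0.055, 0, -0.09, 0, -0.36, 0, 0], [-0.07, 0, -0.12, 0, -0.54, 0, 0], [-0.08, 0, -0.15, 0, -0.72, 0, 0]]

```text
clock: 35.67
tcp_pos: [0.3965, -0.341, 0.3669]
orientation: [0.657, 0.159, 0.721, -0.152]
wrist_force: [0.1, -0.7, 1.9]
finger_gap: 0.0852
```

```bash
python3 -c "
from h import *
at([.26,-.46,.32],-.45,0,.43)
at([.35,.1,.32],-.45,0,1.12)
"
```

```text
t 35.67 tcp [ 0.3965 -0.341   0.3669] d [-0.086  0.03  -0.996] y [ 0.43   0.903 -0.01 ] q [-0.84  0.29  0.34  1.7  -0.04 -0.39] gap 0.0852 F [ 0.1 -0.7  1.9]
target tcp [ 0.26  -0.46   0.301] shift [ 0.0738 -0.1655 -0.0657] rotvec [ 0.6954 -0.0834  0.0412] deg 40.2
t 35.67 tcp [ 0.3965 -0.341   0.3669] d [-0.086  0.03  -0.996] y [ 0.43   0.903 -0.01 ] q [-0.84  0.29  0.34  1.7  -0.04 -0.39] gap 0.0852 F [ 0.1 -0.7  1.9]
target tcp [0.35  0.1   0.301] shift [ 0.0828  0.3788 -0.2251] rotvec [ 0.0059 -0.0906  0.0103] deg 5.2
```

Swing aside to −y so both cameras see the mat and rack.

drive_tool:
  moves:
    - [[0, -0.035, -0.025, 0, -0.02, 0, 0], [0, -0.07, -0.05, 0, -0.04, 0, 0], [0, -0.105, -0.07, 0, -0.06, 0, 0], [0, -0.14, -0.09, 0, -0.08, 0, 0], [0, -0.16, -0.1, 0, -0.08, 0, 0]]

```text
clock: 36.3
tcp_pos: [0.2358, -0.4423, 0.3787]
orientation: [0.685, 0.153, 0.694, -0.16]
wrist_force: [0.2, -0.4, 0.5]
finger_gap: 0.0856
```

```bash
python3 -c "
from h import *
st(); pic('top','w1.png',(110,110,430,330),2.4); pic('scene','w2.png')
"
```

```text
t 36.3 tcp [ 0.2358 -0.4423  0.3787] d [-0.013 -0.006 -1.   ] y [ 0.432  0.902 -0.011] q [-1.23  0.17  0.22  1.62 -0.01 -0.79] gap 0.0856 F [ 0.2 -0.4  0.5]
```

View pics/w1.png

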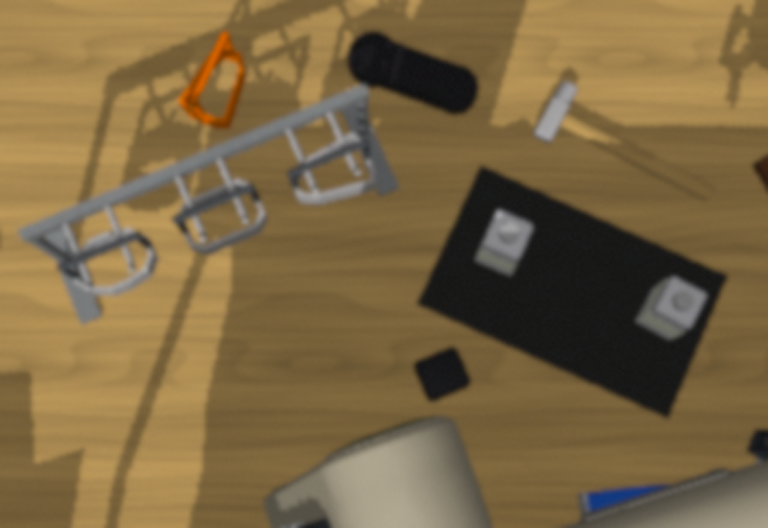

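View pics/w2.png

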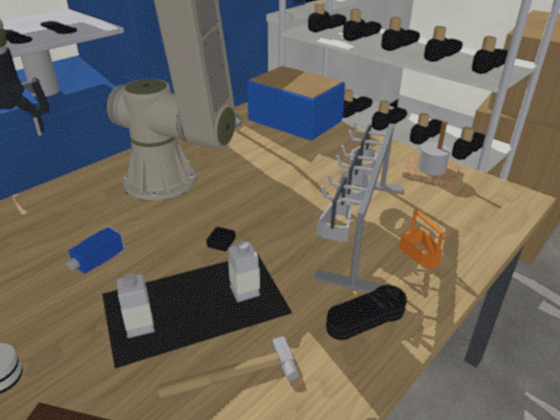

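```bash
cat > m5.py <<'E'
from h import *
m=np.array([.491,-.266]);c,s=np.cos(-.4357),np.sin(-.4357)
t=cams.read_camera("top");sc=cams.read_camera("scene")
def grab(im,x,y,w,h,k,f):
    cv2.imwrite("pics/"+f,cv2.resize(im[y:y+h,x:x+w],None,fx=k,fy=k,interpolation=cv2.INTER_CUBIC))
def draw(cam,C,yaw,im):
    b=np.array([[x,y,z] for z in(.004,.124) for x,y in((.026,.026),(-.026,.026),(-.026,-.026),(.026,-.026))])
    c,s=np.cos(yaw),np.sin(yaw); P_=np.c_[C[0]+c*b[:,0]-s*b[:,1],C[1]+s*b[:,0]+c*b[:,1],b[:,2]]
    q=proj(cam,P_)
    return q
for n,px,sp in(("A",(321.7,206.7),(244,247)),("B",(394.6,235.4),(128.5,280))):
    p=back("top",[px],.142)[0]; d=p[:2]-m
    print(n,p,"mat",c*d[0]+s*d[1],-s*d[0]+c*d[1])
    p2=back("scene",[sp],.142)[0]; print("  scene",p2)
    print(np.round(draw("scene",p,2.72,sc),0).tolist())
grab(sc,105,235,165,115,4.7,"w3.png"); grab(t,290,180,120,90,6,"w4.png")
E
python3 m5.py
```

```text
A [ 0.54445735 -0.16470525  0.142     ] mat 0.005712136185589599 0.11439268699822638
  scene [ 0.55657579 -0.16968501  0.142     ]
[[229.0, 286.0], [237.0, 301.0], [258.0, 294.0], [250.0, 280.0], [227.0, 246.0], [235.0, 260.0], [258.0, 254.0], [249.0, 240.0]]
B [ 0.45397389 -0.38768383  0.142     ] mat 0.017789129995562154 -0.12594218602107865
  scene [ 0.46418792 -0.39321015  0.142     ]
[[124.0, 319.0], [128.0, 337.0], [153.0, 329.0], [149.0, 312.0], [114.0, 278.0], [118.0, 295.0], [145.0, 288.0], [140.0, 271.0]]
```

View pics/w3.png

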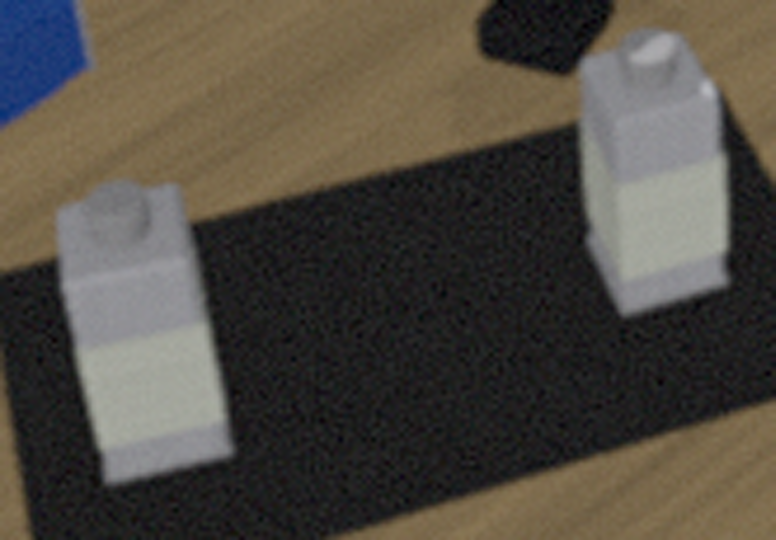

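View pics/w4.png

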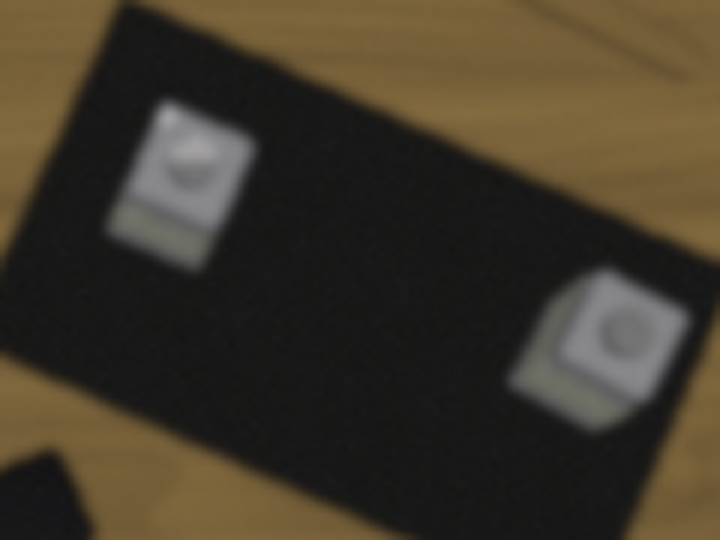

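```bash
python3 - <<'E'
from h import *
t=cams.read_camera("top")
v=(.5723,.2076,.4067)
L=np.array([[-.005,y+d,.209] for y in(-.15,0,.15) for d in(-.05,.05)])
q=proj("top",place(v,L)); off=np.array([115,140]);k=4.6
c=cv2.resize(t[140:260,115:285],None,fx=k,fy=k,interpolation=cv2.INTER_CUBIC)
for p in q: cv2.circle(c,tuple(int(x) for x in (p-off+.5)*k),5,(0,0,255),1)
# expected level underside corners/legs foot z=.104+.04
L2=np.array([[-.005,y+d,.149] for y in(-.15,0,.15) for d in(-.05,.05)])
for p in proj("top",place(v,L2)): cv2.circle(c,tuple(int(x) for x in (p-off+.5)*k),5,(255,255,0),1)
cv2.imwrite("pics/w5.png",c); st()
E
```

```text
t 36.55 tcp [ 0.238  -0.4417  0.3779] d [-0.014 -0.004 -1.   ] y [ 0.43   0.903 -0.01 ] q [-1.23  0.17  0.22  1.62 -0.01 -0.78] gap 0.0855 F [-0.1  0.9 -0.3]
```

View pics/w5.png

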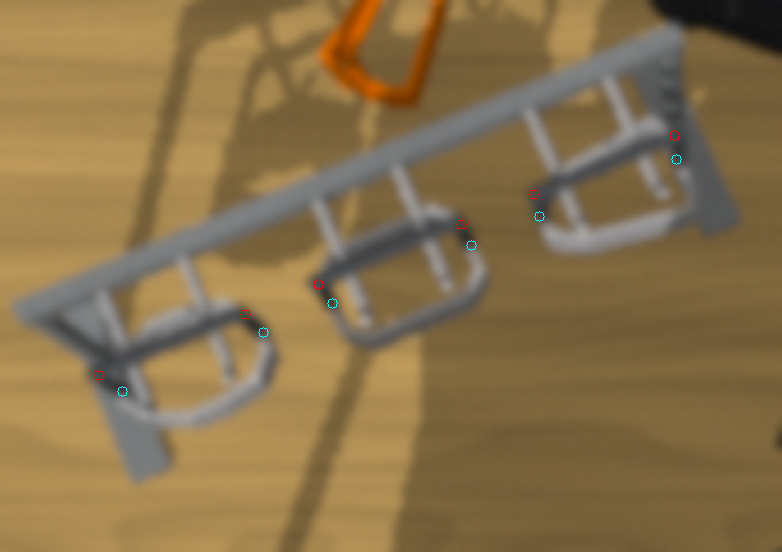

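```bash
python3 -c "
from workcell import env
print(env.hand_in())"
```

```text
the job is handed in; nothing more can be done
None
```

I hung all three dies and stood both tins upright on the mat, then handed the job in at about 37 s of the 210 s. The hand-in gave no verdict.

- **Dies:** the tapered die is on hook 1, the oblong on hook 2 and the oval on hook 3. In the last top picture each bar lies across both prongs, level. Each is within about 5 mm of the hook's middle, where 30 mm is allowed.
- **Tins:** only two tins were present. Both stand upright with the cap up, at about (0.006, 0.114) and (0.018, −0.126) m in the mat's frame, well inside the limits.
- **Left alone:** I never touched the orange die, the blue tin, the soles, the hammer or the heel block. They look unmoved in the final pictures; I did not measure them.

- **Disagreement between cameras:** the two cameras place the tin caps about 12 mm apart. The limits leave more room than that.
- **Second tin's grasp:** it ended about 15 mm off target, nearer the cap, but the tin still stood up correctly.
- **Knocked tin:** I saw no sign of a tin being knocked aside during the run.

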